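# Put the glue stick away and seal the airtight tub

### The job

Put the loose glue stick away in the glass tub so that it does not dry out, then lay the bamboo lid on the tub and press it home: work your way round the edge from one corner to the next with fingertip pressure until the gasket has snapped in and the lid lies flush on the rim all round. Do not force the whole lid in with one hard push in the middle, and leave the other things on the desk where they are.

Things in the scene. Friction and masses are not known exactly. Their poses are not given: they have to be found in the camera images.
- tub: open rectangular tub of clear greenish glass, loose, 1.3 kg, outside 142 (its x) x 182 (its y) x 118 mm high, walls 5 mm, floor 6 mm thick. Origin: centre of its underside; z up. A snap ledge 2.7 mm deep runs round inside below the rim. A second glue stick is fixed upright inside at (+44, +60) mm: leave it room. Starts on the left or right, the lid on the other side.
- tub_rim (a point): centre of the tub's mouth, level with the top of the rim (118 mm above the desk); axes as the tub's. The lid laid on straight and let go here centres itself (to 4 mm and 0.03 rad off) and rests on its springy gasket with the flange about 8 mm above this height.
- lid: loose rigid lid of pale bamboo, 0.32 kg, lying handle up on the desk. Origin: centre of its underside. Upward from there: plug, 119 x 159 mm and 16 mm deep, ringed by a pale springy silicone gasket; flange, 150 (its x) x 190 (its y) mm, z = 16 to 26 mm; in its middle a bar handle, 24 mm wide (x), 80 mm long (y), z = 26 to 50 mm. It fits either way round (0 or 180 degrees).
- lid_grip (a point): middle of the lid's handle bar, 40 mm above the lid's underside, 10 mm below the bar's top and 14 mm above the flange's top. Pushing down here, in the middle, is not the way: it takes about 28 N and forces all sides in at once.
- lid_corner1 (a point): corner of the lid's flange at (+75, +95) mm in the lid's frame, at the flange's underside (10 mm below its top). Its height above tub_rim is 0 when this corner is home. Press with the fingertips on top, about 15 mm in from both edges: the first corners snap in at about 5 to 10 N, the last at 12 to 18 N, when pushed down until flush.
- lid_corner2 (a point): corner of the flange at (+75, -95) mm, else as lid_corner1. Corners follow one another round the lid as 1, 2, 3, 4. The lid is stiff: with one corner in, the one across stands up to 20 mm proud.
- lid_corner3 (a point): corner of the flange at (-75, -95) mm, else as lid_corner1. Pressing a corner may pop the one across out again; go on to the next corner round, look, and press again wherever it is proud. With two neighbouring corners in, the other two go in together, one way or the other.
- lid_corner4 (a point): corner of the flange at (-75, +95) mm, else as lid_corner1.
- glue_stick: loose glue stick standing on the desk, round, 25 mm across, 89 mm tall, white with a grey cap, 30 g. Origin: centre of its foot. It may stand or lie in the tub.
- mug: dark green-grey mug near the work (another stands far back), 86 mm across, 96 mm tall; bystander. Its bowl is centred at (0, +16) mm in its frame and the handle reaches to (0, -59).
- tape_roll: grey-beige roll of tape lying flat, 93 mm across, 48 mm high; bystander. Mug, tape roll and loose glue stick swap places from start to start.
- stapler: dark stapler near the work, 125 x 34 x 38 mm; bystander.
- pen_pot: dark round pot of pens, 80 mm across, 147 mm tall with the pens, the nearer of two; bystander.
- clip_tin: flat tin with a green lid, 63 x 98 x 25 mm; bystander.
Not all that is in view belongs to the job. Leave any pink or purple look-alike of the glue_stick alone.

How it is judged:
By the outcome, as a careful person would: the job done as asked, in the order asked, and still so for the second after the job is handed in, with the robot touching nothing.
It also fails if it takes over 67 s, if anything falls off the work surface, if the arm or the gripper's body presses on something with over 40 N, if the wrist force passes 120 N, or if a joint passes its speed limit or range.

### The arm

A 7-joint arm with a two-finger parallel gripper is mounted at the origin on a cart in front of the work surface, level with it; the furniture and walls round the work are solid. World frame = base frame: x ahead of the robot, y to its left, z up, the work surface at z = 0. Lengths are in m, angles in rad, forces in N, time in s.
With the tool pointing down it reaches from about 0.35 to 0.9 m from the base axis. Payload 7.2 kg.
Tool frame: the origin (TCP) lies at the very end of the fingers, on their centre line; the grasp point (between the pads) lies 19 mm behind it; z points along the fingers, y is the line along which they close (so a half turn about z gives the same grasp; the last joint's range is limited). The gripper opens to 85 mm and grips with 20 to 120 N. Pads are 22 mm wide; open, the fingers measure 114 mm over their backs; the gripper's body (76 mm by 85 mm) begins 54 mm behind the grasp point. The pads swing forward as they close: fully open they stand 13 mm farther back than shut.
Start: joints at [-1.358, 0.411, -0.013, 1.596, 0.006, 1.134, -0.082], TCP at [0.173, 0.601, 0.201] pointing down, gripper open.
Joint ranges: [-2.95, 2.95], [-0.29, 1.99], [-1.47, 1.44], [0.14, 2.54], [-1.03, 4.17], [0.13, 1.85], [-2.86, 2.86]. Speed limits (rad/s): [2.39, 2.39, 3.01, 3.01, 3.14, 3.14, 3.14].

### API

Orientations are given as a rotation vector (axis times angle).
In Python, from bench import env gives the robot as it stands.
- The arm moves only by the tool move_arm, never from a script. Its argument "rows" is a list of rows, each an object with "travel": the shift along the tool's x, y, z each as a share of 30 mm, from -1 to 1, a list of three; "rotation": the turn, a rotation vector about the tool's x, y, z each as a share of 0.15 rad, from -1 to 1, a list of three. In form: [{"travel": [dx, dy, dz], "rotation": [ax, ay, az]}, ...]. A call has exactly 5 rows; each row shifts and turns the commanded pose from where the row before left it, along the tool's axes as they then stand; what a row does not reach is not made up. A row lasts 1/10 s, in which the tool goes at most 50 mm and 8.59 degrees, less where a joint would pass 70% of its speed; a pose out of reach is approached as far as the arm can. A call with a number of a shift or a turn outside -1 to 1 is refused whole. A call with a gripper value outside its range is refused whole. "gripper" is the finger opening in mm, from 0 to 85.4, set as the call begins (left out, the last holds). The fingers move at their own pace and stop on an object; "force" is the grip in N (left out, the last holds). Time passes only in rows, so rows that do not move let the fingers close, or fill a call up. It gives the time, the measured TCP pose, the force, the opening and the grip force at its end, in the units of the state.
- env.get_obs(): the state, without advancing time (a new reading comes with each control period).
- env.read_camera(name): name is "side" or "top"; returns a dict with "pixels" (384x512x3 uint8, red, green, blue), "camera_matrix" (3x3 intrinsics, pixels), "cam_to_world" (4x4, takes a point from camera to world coordinates). Camera axes: x right, y up, looking along -z (the intrinsics and any distortion apply to the point x, -y, -z); pixel columns grow to the right and rows downward; lengths in m; the calibration is good to about 2 mm. A picture is of the moment at which its call begins. There is no depth.
- env.job_done(): hands the job in; it is judged then, once.
The state is a dict: "t": time; "joint_pos": joint angles; "joint_vel": joint speeds; "effort": joint torques, N m; "tcp_pos": TCP position; "orientation": TCP orientation; "wrist_force": force on the tool from outside, world axes, zero at the start; "moment": the same for the moment, N m; "grip_width": opening from 0.0 (shut) to 1.0 (fully open); "gripper_force": force on a finger pad.
Only numpy, scipy, OpenCV 4.12 (cv2) and the standard library are available. Lean on these libraries where they do the work, as an engineer would, in place of code of your own. Each camera call takes 0.05 s, during which the arm holds its last target. There are 200 camera calls.

## Working session

There is one attempt and no reset: what is moved stays moved. The work goes in short steps, Python scripts to look and compute and a tool call to move; the robot and the scene stay as the last step left them, time stands still between calls to the robot, and variables do not carry over. Pictures are saved under pics/ and viewed, at most 10 in all, crops included, and the job is handed in when it is done.

Besides the shell and the picture viewer there is one more tool, called as name(argument=value, ...), one argument or row to a line, values as JSON. move_arm: Moves the arm, as the interface text tells. Its arguments: {"type":"object","properties":{"rows":{"type":"array","items":{"type":"object","properties":{"travel":{"type":"array","items":{"type":"number","minimum":-1,"maximum":1}},"rotation":{"type":"array","items":{"type":"number","minimum":-1,"maximum":1}}}}},"gripper":{"type":"number"},"force":{"type":"number"}},"required":["rows"]}

```bash
ls; mkdir -p pics
python3 - <<'E'
from bench import env
import cv2,numpy as np
np.set_printoptions(precision=4,suppress=True)
for n in("top","side"):
    r=env.read_camera(n); cv2.imwrite(f"pics/{n}0.png",r["pixels"][:,:,::-1]); print(r.keys(),r["camera_matrix"],r["cam_to_world"])
    np.savez(f"{n}0.npz",**{k:v for k,v in r.items()})
print(env.get_obs())
E
```

```text
pics
dict_keys(['pixels', 'camera_matrix', 'cam_to_world']) [[410.2216   0.     257.8072]
 [  0.     410.2216 192.2263]
 [  0.       0.       1.    ]] [[ 0.0008  0.9797 -0.2006  0.2757]
 [-1.      0.0005 -0.0017 -0.0265]
 [-0.0015  0.2006  0.9797  1.4227]
 [ 0.      0.      0.      1.    ]]
dict_keys(['pixels', 'camera_matrix', 'cam_to_world']) [[426.9056   0.     250.265 ]
 [  0.     426.9056 190.9951]
 [  0.       0.       1.    ]] [[ 0.8597  0.3714 -0.3507  0.1839]
 [-0.5106  0.6415 -0.5725 -0.6549]
 [ 0.0124  0.6713  0.7411  0.9342]
 [ 0.      0.      0.      1.    ]]
{'t': 0.1, 'joint_pos': array([-1.3582,  0.4118, -0.0127,  1.597 ,  0.0056,  1.1343, -0.0822]), 'joint_vel': array([-0.0009, -0.0006, -0.0009, -0.0021,  0.0003,  0.0023, -0.0001]), 'effort': array([  0.0028, -60.183 ,   0.6842, -30.0081,   0.014 ,   0.0066,
        -0.    ]), 'tcp_pos': array([0.1731, 0.6   , 0.2008]), 'orientation': array([-0.4396, -3.1106,  0.0022]), 'wrist_force': array([ 0.3194, -0.1605, -0.2182]), 'moment': array([-0.0186,  0.0424,  0.0203]), 'gripper_force': 0.0, 'grip_width': 1.0073324897649458}
```

View pics/top0.png

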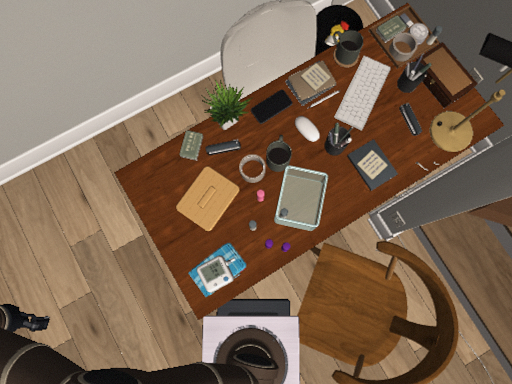

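View pics/side0.png

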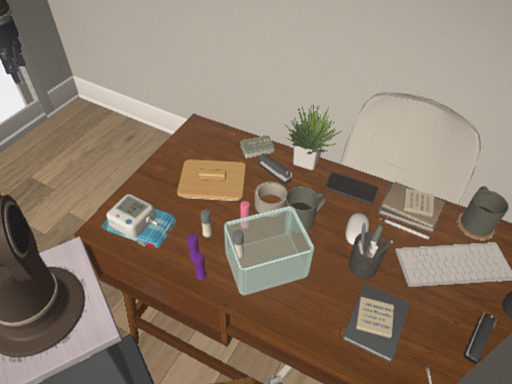

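Top view: loose white/grey-capped glue stick at (253,225). Candidates are pink (261,196), purple (269,243) and (286,246), and the fixed one in the tub at (284,212). Lid is at (208,198), tub at (302,198). The choice is (253,225), which is (206,222) in the side view.

```bash
cat > h.py <<'E'
import numpy as np,cv2
from scipy.spatial.transform import Rotation as R
np.set_printoptions(precision=4,suppress=True)
def cast(c,uv,z):
    uv=np.atleast_2d(np.asarray(uv,float)); K=c["camera_matrix"];T=c["cam_to_world"]
    d=np.c_[(uv[:,0]-K[0,2])/K[0,0],-(uv[:,1]-K[1,2])/K[1,1],-np.ones(len(uv))]@T[:3,:3].T
    o=T[:3,3]; return o+d*((z-o[2])/d[:,2])[:,None]
def proj(c,P):
    K=c["camera_matrix"];T=c["cam_to_world"];p=(np.atleast_2d(P)-T[:3,3])@T[:3,:3]
    return np.c_[K[0,0]*p[:,0]/-p[:,2]+K[0,2],K[1,1]*-p[:,1]/-p[:,2]+K[1,2]]
def rect(c,mask,z):
    n=cv2.findContours(mask,cv2.RETR_EXTERNAL,cv2.CHAIN_APPROX_NONE)[0]; k=max(n,key=cv2.contourArea)
    P=cast(c,k[:,0,:],z)[:,:2]; return cv2.minAreaRect((P*1000).astype(np.float32)),cv2.contourArea(k)
E
python3 - <<'E'
from h import *
for n in("top","side"):
    c=np.load(n+"0.npz");im=c["pixels"];hsv=cv2.cvtColor(im,cv2.COLOR_RGB2HSV)
    pts=dict(top=dict(glue=(253,225),lid=(190,200),hand=(208,190),rim=(304,168),rim2=(280,185),floor=(305,190),desk=(240,215)),side=dict(glue=(206,222),lid=(190,185),rim=(255,219),wall=(270,275),desk=(190,220)))[n]
    for k,(u,v) in pts.items(): print(n,k,im[v,u],hsv[v,u])
def crop(n,x0,y0,w,h,s):
    c=np.load(n+"0.npz");return cv2.resize(c["pixels"][y0:y0+h,x0:x0+w,::-1],None,fx=s,fy=s,interpolation=cv2.INTER_CUBIC)
a=crop("top",170,160,170,100,4.5)[:, :765];b=crop("side",170,150,170,150,0.9*5)
cv2.imwrite("pics/crop1.png",np.vstack([cv2.resize(a,(510,300)),cv2.resize(b[:,:],(510,300*150//100*2//3))]))
E
```

```text
top glue [107 109 110] [100   7 110]
top lid [197 151  92] [ 17 136 197]
top hand [180 133  79] [ 16 143 180]
top rim [127 118 108] [ 16  38 127]
top rim2 [104  48  21] [ 10 204 104]
top floor [145 143 121] [ 28  42 145]
top desk [109  57  25] [ 11 197 109]
side glue [107 105 101] [ 20  14 107]
side lid [185 144  93] [ 17 127 185]
side rim [128 122 106] [ 22  44 128]
side wall [152 160 147] [ 48  21 160]
side desk [109  71  42] [ 13 157 109]
```

View pics/crop1.png

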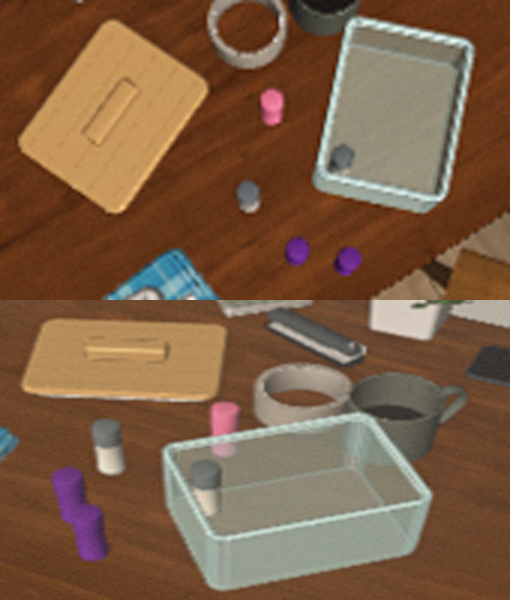

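Crop confirms: the white stick with grey cap at crop (248,195), top-view pixel (253,225), is the loose one. Pink and purple ones are look-alikes, and the tub's own stick is inside at its lower-left corner.

Run:
```python
from h import *
C={n:np.load(n+"0.npz") for n in("top","side")}
t=np.array([(352,18),(474,44),(443,203),(315,183)])/3+[170,160]
s=np.array([(163,447),(369,416),(431,492),(215,540)])*[1/3,.5]+[170,150-150]
for n,p in(("top",t),("side",s+0)):
    if n=="side": p=np.array([(163,147),(369,116),(431,192),(215,240)])*[1/3,.5]+[170,150]
    P=cast(C[n],p,.118)[:,:2]; print(n,P*1000,"ctr",P.mean(0)*1000,[np.linalg.norm(P[i]-P[i-1])*1000 for i in range(4)])
    print(cv2.minAreaRect((P*1000).astype(np.float32)))
for n in C:
    c=C[n];im=c["pixels"];hsv=cv2.cvtColor(im,cv2.COLOR_RGB2HSV);H,S,V=cv2.split(hsv)
    m=((H>12)&(H<23)&(S>90)&(S<160)&(V>140)).astype(np.uint8)*255
    roi=np.zeros_like(m);x0,x1,y0,y1=(170,245,160,238) if n=="top" else (172,250,155,205);roi[y0:y1,x0:x1]=1
    m=cv2.morphologyEx(m*roi,cv2.MORPH_CLOSE,np.ones((5,5)));print(n,"lid",rect(c,m,.026 if n=="top" else .026))
    # glue: low sat blob
    roi[:]=0;x0,x1,y0,y1=(243,262,212,238) if n=="top" else (197,217,203,242);roi[y0:y1,x0:x1]=1
    m=((S<100)&(roi>0)).astype(np.uint8);N,L,st,ce=cv2.connectedComponentsWithStats(m);i=1+st[1:,4].argmax();ys,xs=np.where(L==i)
    print("glue",st[i],ce[i]); g=(L==i)
    print("cast mid 45mm",cast(c,ce[i],.0445))
```

```text
top [[ 630.9138 -121.3525]
 [ 601.6193 -254.098 ]
 [ 427.5284 -215.3224]
 [ 448.8384  -79.4099]] ctr [ 527.225  -167.5457] [np.float64(186.84389585807597), np.float64(135.93949171214135), np.float64(178.3569539624805), np.float64(137.57298490230872)]
((525.2288818359375, -166.7539520263672), (137.29458618164062, 187.1046905517578), 77.44335174560547)
side [[ 462.0313  -83.9831]
 [ 633.1838 -127.0013]
 [ 609.4663 -245.6936]
 [ 433.4732 -217.3186]] ctr [ 534.5386 -168.4991] [np.float64(136.35950361933317), np.float64(176.47592935842002), np.float64(121.03877554829457), np.float64(178.26582238470357)]
((534.7945556640625, -169.29373168945312), (136.35951232910156, 178.03271484375), 77.9109115600586)
top lid (((540.6730346679688, 150.60928344726562), (149.84048461914062, 188.5579071044922), 55.56474685668945), 2204.5)
glue [249 220   8  11  69] [252.4493 224.9565]
cast mid 45mm [[ 0.4451 -0.0062  0.0445]]
side lid (((540.8406372070312, 146.69546508789062), (156.29322814941406, 187.41314697265625), 55.806575775146484), 2291.0)
glue [200 209  12  29 268] [205.6381 222.9963]
cast mid 45mm [[ 0.4454 -0.0064  0.0445]]
```

```bash
cat >> h.py <<'E'
def edges(c,ctr,yaw,which,z=.118,half=(.071,.091),ch=1,off=.014,sgn=-1):
    """outermost edge offsets (mm) along each rectangle side, scanning saturation outside->in; returns fits of offset vs s"""
    im=cv2.cvtColor(c["pixels"],cv2.COLOR_RGB2HSV)[:,:,ch].astype(np.float32)
    ex=np.array([np.cos(yaw),np.sin(yaw)]);ey=np.array([-ex[1],ex[0]]);out={}
    for w in which:
        n,t,hn,ht=(ex,ey,*half) if w[1]=='x' else (ey,ex,half[1],half[0])
        sg=1 if w[0]=='+' else -1
        S=np.linspace(-.8*ht,.8*ht,41);D=np.linspace(-off,off,57)
        P=np.array([[np.r_[ctr+sg*n*(hn+d)+t*s,z] for d in D] for s in S])
        uv=proj(c,P.reshape(-1,3)).astype(np.float32).reshape(len(S),len(D),2)
        I=cv2.GaussianBlur(cv2.remap(im,uv[...,0],uv[...,1],cv2.INTER_LINEAR),(5,1),0)
        g=np.diff(I,axis=1)*(-sgn)
        d=D[g.argmax(1)]*1000;ok=abs(d-np.median(d))<4
        a=np.polyfit(S[ok],d[ok],1); out[w]=(round(np.polyval(a,0),2),round(a[0]/1000*sg*(-1 if w[1]=='x' else 1),4),ok.sum())
    return out
E
python3 - <<'E'
from h import *
for n in("top","side"):
    c=np.load(n+"0.npz");ctr=np.array([.530,-.168]);yaw=np.radians(77.5)
    print(n,edges(c,ctr,yaw,["+x","-x","+y","-y"]))
    l=edges(c,np.array([.5407,.149]),np.radians(55.7),["+x","-x","+y","-y"],z=.026,half=(.075,.095));print("lid",l)
E
```

```text
top {'+x': (np.float64(3.74), np.float64(0.0046), np.int64(41)), '-x': (np.float64(-0.82), np.float64(0.0047), np.int64(41)), '+y': (np.float64(12.69), np.float64(0.0012), np.int64(39)), '-y': (np.float64(3.41), np.float64(0.0039), np.int64(41))}
lid {'+x': (np.float64(2.84), np.float64(0.0032), np.int64(41)), '-x': (np.float64(-0.91), np.float64(-0.0033), np.int64(41)), '+y': (np.float64(-0.01), np.float64(-0.0052), np.int64(41)), '-y': (np.float64(0.83), np.float64(0.0035), np.int64(41))}
side {'+x': (np.float64(2.83), np.float64(0.0056), np.int64(41)), '-x': (np.float64(2.64), np.float64(0.0002), np.int64(21)), '+y': (np.float64(11.34), np.float64(-0.0456), np.int64(28)), '-y': (np.float64(4.27), np.float64(0.0006), np.int64(39))}
lid {'+x': (np.float64(1.68), np.float64(-0.0069), np.int64(39)), '-x': (np.float64(8.93), np.float64(0.0022), np.int64(41)), '+y': (np.float64(-1.08), np.float64(0.0115), np.int64(38)), '-y': (np.float64(2.99), np.float64(-0.0065), np.int64(41))}
```

```bash
cat >> h.py <<'E'
def goal(pos,psi_deg,tilt=None):
    """remaining shift in tool units (30mm) & turn units (.15rad) to reach TCP pos, pointing down, tool y at psi"""
    from bench import env
    o=env.get_obs();Rt=R.from_rotvec(o["orientation"]);p=np.radians(psi_deg)
    y=np.array([np.cos(p),np.sin(p),0]);z=np.array([0,0,-1.]);x=np.cross(y,z);Rg=R.from_matrix(np.c_[x,y,z])
    print("t",round(o["t"],2),"tcp",o["tcp_pos"],"F",o["wrist_force"],"gw",round(o["grip_width"]*85.4,1),"gf",round(o["gripper_force"],1))
    print("  travel now-frame",Rt.inv().apply(np.array(pos)-o["tcp_pos"])/.03,"goal-frame",Rg.inv().apply(np.array(pos)-o["tcp_pos"])/.03,"rot",(Rt.inv()*Rg).as_rotvec()/.15)
E
python3 - <<'E'
from h import *
goal((.445,-.006,.2),77.7)
E
```

```text
t 0.1 tcp [0.1731 0.6    0.2008] F [ 0.3194 -0.1605 -0.2182] gw 86.0 gf 0.0
  travel now-frame [-14.3064 -16.8988   0.0504] goal-frame [-13.1588 -17.807    0.0252] rot [-0.0095  0.0002 -0.4407]
```

move_arm(
  rows=[
    {"travel": [-0.66, -0.89, 0], "rotation": [0, 0, -0.44]},
    {"travel": [-0.66, -0.89, 0]},
    {"travel": [-0.66, -0.89, 0]},
    {"travel": [-0.66, -0.89, 0]},
    {"travel": [-0.66, -0.89, 0]},
  ],
  gripper=50,
  force=25,
)

```text
invalid input
```

move_arm(
  rows=[
    {"travel": [-0.66, -0.89, 0]},
    {"travel": [-0.66, -0.89, 0]},
    {"travel": [-0.66, -0.89, 0]},
    {"travel": [-0.66, -0.89, 0]},
    {"travel": [-0.66, -0.89, 0]},
  ],
)

```text
invalid input
```

move_arm(
  rows=[
    {"travel": [-0.66, -0.89, 0]},
    {"travel": [-0.66, -0.89, 0]},
    {"travel": [-0.66, -0.89, 0]},
    {"travel": [-0.66, -0.89, 0]},
    {"travel": [-0.66, -0.89, 0]},
  ],
)

```text
invalid input
```

move_arm(
  rows=[
    {"travel": [-0.66, -0.89, 0]},
    {"travel": [-0.66, -0.89, 0]},
    {"travel": [-0.66, -0.89, 0]},
    {"travel": [-0.66, -0.89, 0]},
    {"travel": [-0.5, -0.8, 0]},
  ],
)

```text
invalid input
```

Run:
```python
from h import *
goal((.445,-.006,.056),77.7)
```

```text
t 0.1 tcp [0.1731 0.6    0.2008] F [ 0.3194 -0.1605 -0.2182] gw 86.0 gf 0.0
  travel now-frame [-14.306  -16.8919   4.8504] goal-frame [-13.1588 -17.807    4.8252] rot [-0.0095  0.0002 -0.4407]
```

move_arm(
  rows=[
    {"travel": [-0.66, -0.89, 0], "rotation": [0, 0, -0.44]},
    {"travel": [-0.66, -0.89, 0], "rotation": [0, 0, 0]},
    {"travel": [-0.66, -0.89, 0], "rotation": [0, 0, 0]},
    {"travel": [-0.66, -0.89, 0], "rotation": [0, 0, 0]},
    {"travel": [-0.66, -0.89, 0], "rotation": [0, 0, 0]},
  ],
  gripper=50,
  force=25,
)

```text
t: 0.6
tcp_pos: [0.2398, 0.4466, 0.2011]
orientation: [-0.337, -3.123, 0.001]
wrist_force: [0.4, -0.8, 0.3]
grip_width: 0.582
gripper_force: 0.0
```

move_arm(
  rows=[
    {"travel": [-0.66, -0.89, 0], "rotation": [0, 0, 0]},
    {"travel": [-0.66, -0.89, 0], "rotation": [0, 0, 0]},
    {"travel": [-0.66, -0.89, 0], "rotation": [0, 0, 0]},
    {"travel": [-0.66, -0.89, 0], "rotation": [0, 0, 0]},
    {"travel": [-0.66, -0.89, 0], "rotation": [0, 0, 0]},
  ],
)

```text
t: 1.1
tcp_pos: [0.308, 0.2951, 0.2013]
orientation: [-0.337, -3.123, 0.0]
wrist_force: [0.6, 0.2, 0.2]
grip_width: 0.588
gripper_force: 0.0
```

move_arm(
  rows=[
    {"travel": [-0.66, -0.89, 0], "rotation": [0, 0, 0]},
    {"travel": [-0.66, -0.89, 0], "rotation": [0, 0, 0]},
    {"travel": [-0.66, -0.89, 0], "rotation": [0, 0, 0]},
    {"travel": [-0.66, -0.89, 0], "rotation": [0, 0, 0]},
    {"travel": [-0.66, -0.89, 0], "rotation": [0, 0, 0]},
  ],
)

```text
t: 1.6
tcp_pos: [0.3761, 0.1437, 0.2014]
orientation: [-0.337, -3.123, -0.0]
wrist_force: [-0.0, 0.1, -0.0]
grip_width: 0.585
gripper_force: 0.0
```

move_arm(
  rows=[
    {"travel": [-0.66, -0.89, 0], "rotation": [0, 0, 0]},
    {"travel": [-0.66, -0.89, 0], "rotation": [0, 0, 0]},
    {"travel": [-0.66, -0.89, 0], "rotation": [0, 0, 0]},
    {"travel": [-0.66, -0.89, 0], "rotation": [0, 0, 0]},
    {"travel": [-0.62, -0.89, 0], "rotation": [0, 0, 0]},
  ],
)

```text
t: 2.1
tcp_pos: [0.4433, -0.0075, 0.2014]
orientation: [-0.337, -3.123, -0.0]
wrist_force: [0.2, 0.4, 0.3]
grip_width: 0.581
gripper_force: 0.0
```

Run:
```python
from h import *
goal((.445,-.006,.056),77.7)
```

```text
t 2.1 tcp [ 0.4433 -0.0075  0.2014] F [0.1818 0.3836 0.2985] gw 49.6 gf 0.0
  travel now-frame [-0.0438  0.0614  4.8475] goal-frame [-0.0436  0.0618  4.8475] rot [ 0.0006 -0.0003 -0.0008]
```

Descend, close, check grip. Pads stand further back at part opening, so I stay at TCP z ≈ 0.056.

move_arm(
  rows=[
    {"travel": [-0.04, 0.06, 0.97], "rotation": [0, 0, 0]},
    {"travel": [0, 0, 0.97], "rotation": [0, 0, 0]},
    {"travel": [0, 0, 0.97], "rotation": [0, 0, 0]},
    {"travel": [0, 0, 0.97], "rotation": [0, 0, 0]},
    {"travel": [0, 0, 0.97], "rotation": [0, 0, 0]},
  ],
)

```text
t: 2.6
tcp_pos: [0.4444, -0.0047, 0.0548]
orientation: [-0.337, -3.123, 0.0]
wrist_force: [0.2, 1.2, -0.5]
grip_width: 0.583
gripper_force: 0.0
```

move_arm(
  rows=[
    {"travel": [0, 0, 0], "rotation": [0, 0, 0]},
    {"travel": [0, 0, 0], "rotation": [0, 0, 0]},
    {"travel": [0, 0, 0], "rotation": [0, 0, 0]},
    {"travel": [0, 0, 0], "rotation": [0, 0, 0]},
    {"travel": [0, 0, 0], "rotation": [0, 0, 0]},
  ],
  gripper=10,
  force=25,
)

```text
t: 3.1
tcp_pos: [0.4454, -0.0045, 0.057]
orientation: [0.336, 3.122, 0.001]
wrist_force: [-0.6, -0.5, 0.8]
grip_width: 0.268
gripper_force: 24.5
```

move_arm(
  rows=[
    {"travel": [0, 0, -0.5], "rotation": [0, 0, 0]},
    {"travel": [0, 0, -1], "rotation": [0, 0, 0]},
    {"travel": [0, 0, -1], "rotation": [0, 0, 0]},
    {"travel": [0, 0, -1], "rotation": [0, 0, 0]},
    {"travel": [0, 0, -1], "rotation": [0, 0, 0]},
  ],
)

```text
t: 3.6
tcp_pos: [0.4445, -0.0048, 0.1928]
orientation: [0.337, 3.123, 0.001]
wrist_force: [1.4, 0.3, -0.3]
grip_width: 0.266
gripper_force: 24.6
```

Run:
```python
from h import *
goal((.550,-.186,.2),77.7)
```

```text
t 3.6 tcp [ 0.4445 -0.0048  0.1928] F [ 1.4289  0.2734 -0.3393] gw 22.7 gf 24.6
  travel now-frame [-4.7231 -5.1512 -0.2386] goal-frame [-4.7212 -5.1529 -0.2393] rot [ 0.0042  0.0056 -0.0021]
```

move_arm(
  rows=[
    {"travel": [-0.4, -0.4, -0.6], "rotation": [0, 0, 0]},
    {"travel": [-0.8, -0.85, 0], "rotation": [0, 0, 0]},
    {"travel": [-0.8, -0.85, 0], "rotation": [0, 0, 0]},
    {"travel": [-0.8, -0.85, 0], "rotation": [0, 0, 0]},
    {"travel": [-0.8, -0.85, 0], "rotation": [0, 0, 0]},
  ],
)

```text
t: 4.1
tcp_pos: [0.5266, -0.1401, 0.2097]
orientation: [0.336, 3.122, 0.001]
wrist_force: [-0.4, 1.2, -0.5]
grip_width: 0.268
gripper_force: 24.6
```

move_arm(
  rows=[
    {"travel": [-0.7, -0.85, 0], "rotation": [0, 0, 0]},
    {"travel": [-0.42, -0.5, 0], "rotation": [0, 0, 0]},
    {"travel": [0, 0, 0], "rotation": [0, 0, 0]},
    {"travel": [0, 0, 0], "rotation": [0, 0, 0]},
    {"travel": [0, 0, 0], "rotation": [0, 0, 0]},
  ],
)

```text
t: 4.6
tcp_pos: [0.5498, -0.1846, 0.2091]
orientation: [-0.335, -3.124, -0.001]
wrist_force: [-0.9, -0.5, 0.9]
grip_width: 0.269
gripper_force: 24.6
```

Run:
```python
from h import *
from bench import env
goal((.550,-.186,.064),77.7)
a=env.read_camera("side");b=env.read_camera("top")
f=lambda c,x,y,w,h:cv2.resize(c["pixels"][y:y+h,x:x+w,::-1],None,fx=2.5,fy=2.5,interpolation=cv2.INTER_CUBIC)
cv2.imwrite("pics/p2.png",np.hstack([f(a,200,130,150,180),f(b,240,110,120,180)]))
```

```text
t 4.6 tcp [ 0.5498 -0.1846  0.2091] F [-0.8567 -0.4948  0.8979] gw 23.0 gf 24.6
  travel now-frame [-0.017  -0.0471  4.8378] goal-frame [-0.016  -0.0429  4.8378] rot [ 0.0058 -0.0015  0.0061]
```

View pics/p2.png

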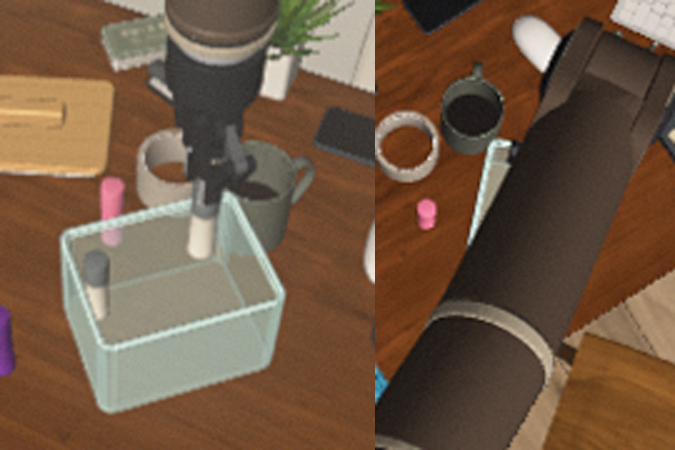

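The side view shows the stick held upright over the tub (crop (203,240)), clear of the walls. Now lowering and releasing it.

move_arm(
  rows=[
    {"travel": [0, 0, 1], "rotation": [0, 0, 0]},
    {"travel": [0, 0, 1], "rotation": [0, 0, 0]},
    {"travel": [0, 0, 1], "rotation": [0, 0, 0]},
    {"travel": [0, 0, 1], "rotation": [0, 0, 0]},
    {"travel": [0, 0, 0.5], "rotation": [0, 0, 0]},
  ],
)

```text
t: 5.2
tcp_pos: [0.5489, -0.1843, 0.0719]
orientation: [-0.335, -3.121, -0.001]
wrist_force: [-0.2, -0.2, 0.3]
grip_width: 0.269
gripper_force: 24.6
```

move_arm(
  rows=[
    {"travel": [0, 0, 0.17], "rotation": [0, 0, 0]},
    {"travel": [0, 0, 0.17], "rotation": [0, 0, 0]},
    {"travel": [0, 0, 0], "rotation": [0, 0, 0]},
    {"travel": [0, 0, 0], "rotation": [0, 0, 0]},
    {"travel": [0, 0, 0], "rotation": [0, 0, 0]},
  ],
)

```text
t: 5.7
tcp_pos: [0.5507, -0.186, 0.0647]
orientation: [0.337, 3.122, 0.0]
wrist_force: [0.6, -0.1, -0.5]
grip_width: 0.267
gripper_force: 24.6
```

move_arm(
  rows=[
    {"travel": [0, 0, 0], "rotation": [0, 0, 0]},
    {"travel": [0, 0, 0], "rotation": [0, 0, 0]},
    {"travel": [0, 0, 0], "rotation": [0, 0, 0]},
    {"travel": [0, 0, -0.3], "rotation": [0, 0, 0]},
    {"travel": [0, 0, -0.7], "rotation": [0, 0, 0]},
  ],
  gripper=45,
)

```text
t: 6.2
tcp_pos: [0.5489, -0.1855, 0.0932]
orientation: [-0.337, -3.12, -0.0]
wrist_force: [-0.7, 0.5, -0.1]
grip_width: 0.524
gripper_force: 0.0
```

move_arm(
  rows=[
    {"travel": [0, 0, -1], "rotation": [0, 0, 0]},
    {"travel": [0, 0, -1], "rotation": [0, 0, 0]},
    {"travel": [0, 0, -1], "rotation": [0, 0, 0]},
    {"travel": [0, 0, -1], "rotation": [0, 0, 0]},
    {"travel": [0, 0, 0], "rotation": [0, 0, 0]},
  ],
)

```text
t: 6.7
tcp_pos: [0.5521, -0.1871, 0.2186]
orientation: [0.337, 3.116, -0.001]
wrist_force: [0.8, -0.7, -0.0]
grip_width: 0.527
gripper_force: 0.0
```

Run:
```python
from h import *
goal((.542,.150,.2),55.7)
```

```text
t 6.7 tcp [ 0.5521 -0.1871  0.2186] F [ 0.8265 -0.685  -0.0446] gw 45.0 gf 0.0
  travel now-frame [ 2.7359 10.9043  0.6045] goal-frame [6.6108 9.0921 0.621 ] rot [0.0114 0.0475 2.5549]
```

move_arm(
  rows=[
    {"travel": [0.23, 0.93, 0], "rotation": [0, 0, 0]},
    {"travel": [0.23, 0.93, 0], "rotation": [0, 0, 0]},
    {"travel": [0.23, 0.93, 0], "rotation": [0, 0, 0]},
    {"travel": [0.23, 0.93, 0], "rotation": [0, 0, 0]},
    {"travel": [0.23, 0.93, 0], "rotation": [0, 0, 0]},
  ],
  gripper=60,
)

```text
t: 7.2
tcp_pos: [0.5457, -0.0411, 0.2138]
orientation: [-0.337, -3.123, -0.0]
wrist_force: [0.1, 0.0, 0.5]
grip_width: 0.701
gripper_force: 0.0
```

move_arm(
  rows=[
    {"travel": [0.23, 0.93, 0], "rotation": [0, 0, 0]},
    {"travel": [0.23, 0.93, 0], "rotation": [0, 0, 0]},
    {"travel": [0.23, 0.93, 0], "rotation": [0, 0, 0]},
    {"travel": [0.23, 0.93, 0], "rotation": [0, 0, 0]},
    {"travel": [0.23, 0.93, 0], "rotation": [0, 0, 0]},
  ],
)

```text
t: 7.7
tcp_pos: [0.5417, 0.1025, 0.2138]
orientation: [-0.337, -3.123, 0.0]
wrist_force: [1.0, -0.2, 0.3]
grip_width: 0.703
gripper_force: 0.0
```

move_arm(
  rows=[
    {"travel": [0.23, 0.93, 0], "rotation": [0, 0, 0]},
    {"travel": [0.2, 0.67, 0.6], "rotation": [0, 0, 0.9]},
    {"travel": [0, 0, 0], "rotation": [0, 0, 0.9]},
    {"travel": [0, 0, 0], "rotation": [0, 0, 0.75]},
    {"travel": [0, 0, 0], "rotation": [0, 0, 0]},
  ],
)

```text
t: 8.2
tcp_pos: [0.5394, 0.1511, 0.1955]
orientation: [-0.926, -3.002, 0.001]
wrist_force: [0.5, 0.4, 1.2]
grip_width: 0.701
gripper_force: 0.0
```

Run:
```python
from h import *
from bench import env
goal((.542,.150,.029),55.7)
a=env.read_camera("side");b=env.read_camera("top")
np.savez("side1.npz",**a);np.savez("top1.npz",**b)
for c in(b,a): print(edges(c,np.array([.5333,-.1669]),np.radians(77.75),["+x","-x","+y","-y"]))
f=lambda c,x,y,w,h,s:cv2.resize(c["pixels"][y:y+h,x:x+w,::-1],None,fx=s,fy=s,interpolation=cv2.INTER_CUBIC)
cv2.imwrite("pics/p3.png",np.hstack([f(a,160,130,160,170,2.5),f(b,170,150,160,170,2.4)[:425] if 0 else f(b,170,110,160,170,2.5)]))
```

```text
t 8.2 tcp [0.5394 0.1511 0.1955] F [0.5432 0.3564 1.1614] gw 59.9 gf 0.0
  travel now-frame [-0.0923  0.0215  5.5508] goal-frame [-0.0918  0.0169  5.5508] rot [-0.0055 -0.0006  0.0001]
{'+x': (np.float64(1.89), np.float64(0.0011), np.int64(41)), '-x': (np.float64(0.9), np.float64(-0.002), np.int64(41)), '+y': (np.float64(12.49), np.float64(0.0122), np.int64(26)), '-y': (np.float64(0.5), np.float64(0.0014), np.int64(41))}
{'+x': (np.float64(1.11), np.float64(-0.0008), np.int64(41)), '-x': (np.float64(-2.45), np.float64(-0.008), np.int64(10)), '+y': (np.float64(3.07), np.float64(0.0272), np.int64(18)), '-y': (np.float64(1.33), np.float64(-0.0069), np.int64(39))}
```

View pics/p3.png

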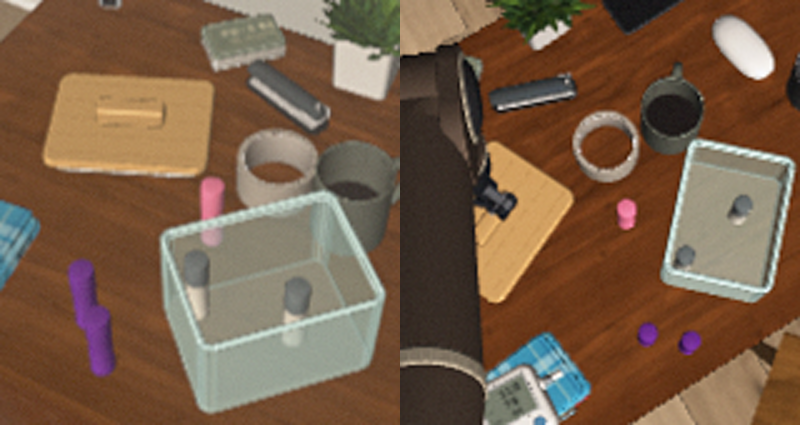

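The picture shows the loose stick standing free near the tub's middle (top crop (740,208)); nothing else moved. Tub edges are confirmed. Next I grasp the lid.

move_arm(
  rows=[
    {"travel": [-0.09, 0, 1], "rotation": [0, 0, 0]},
    {"travel": [0, 0, 1], "rotation": [0, 0, 0]},
    {"travel": [0, 0, 1], "rotation": [0, 0, 0]},
    {"travel": [0, 0, 1], "rotation": [0, 0, 0]},
    {"travel": [0, 0, 0.8], "rotation": [0, 0, 0]},
  ],
)

```text
t: 8.8
tcp_pos: [0.5415, 0.1493, 0.0503]
orientation: [-0.92, -3.003, 0.0]
wrist_force: [0.2, 0.9, -0.1]
grip_width: 0.707
gripper_force: 0.0
```

move_arm(
  rows=[
    {"travel": [0, 0, 0.35], "rotation": [0, 0, 0]},
    {"travel": [0, 0, 0.3], "rotation": [0, 0, 0]},
    {"travel": [0, 0, 0], "rotation": [0, 0, 0]},
    {"travel": [0, 0, 0], "rotation": [0, 0, 0]},
    {"travel": [0, 0, 0], "rotation": [0, 0, 0]},
  ],
)

```text
t: 9.3
tcp_pos: [0.5428, 0.1498, 0.0334]
orientation: [0.924, 3.001, 0.002]
wrist_force: [0.1, -0.2, -0.3]
grip_width: 0.697
gripper_force: 0.0
```

move_arm(
  rows=[
    {"travel": [0, 0, 0], "rotation": [0, 0, 0]},
    {"travel": [0, 0, 0], "rotation": [0, 0, 0]},
    {"travel": [0, 0, 0], "rotation": [0, 0, 0]},
    {"travel": [0, 0, 0], "rotation": [0, 0, 0]},
    {"travel": [0, 0, 0], "rotation": [0, 0, 0]},
  ],
  gripper=10,
  force=60,
)

```text
t: 9.8
tcp_pos: [0.542, 0.1496, 0.0323]
orientation: [-0.924, -3.003, -0.0]
wrist_force: [-0.1, -1.1, -0.0]
grip_width: 0.117
gripper_force: 0.0
```

Run:
```python
from h import *
from bench import env
goal((.542,.150,.029),55.7)
a=env.read_camera("side");b=env.read_camera("top")
f=lambda c,x,y,w,h,s:cv2.resize(c["pixels"][y:y+h,x:x+w,::-1],None,fx=s,fy=s,interpolation=cv2.INTER_CUBIC)
cv2.imwrite("pics/p4.png",np.hstack([f(a,160,100,110,120,3.5),f(b,160,140,110,120,3.5)]))
```

```text
t 9.8 tcp [0.542  0.1496 0.0323] F [-0.0887 -1.1441 -0.0137] gw 10.0 gf 0.0
  travel now-frame [0.0054 0.0105 0.1101] goal-frame [0.0054 0.0105 0.1101] rot [ 0.0002 -0.0002  0.0096]
```

View pics/p4.png

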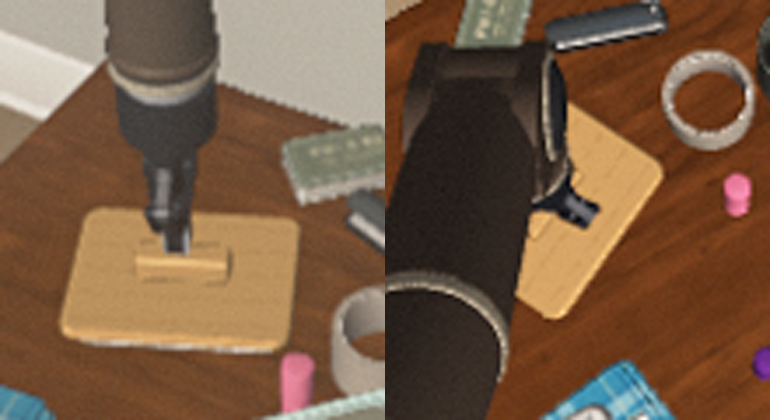

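Run:
```python
from h import *
for n in("top","side"):
    c=np.load(n+"0.npz")
    ex=np.array([np.cos(np.radians(55.7)),np.sin(np.radians(55.7)),0]);ey=np.array([-ex[1],ex[0],0])
    ctr=np.array([.542,.15,0])
    H=[ctr+sx*ex*.012+sy*ey*.04+[0,0,.05] for sx,sy in((1,1),(1,-1),(-1,-1),(-1,1))]
    L=[ctr+sx*ex*.075+sy*ey*.095+[0,0,.026] for sx,sy in((1,1),(1,-1),(-1,-1),(-1,1))]
    print(n,"handle",proj(c,H),"lid",proj(c,L),"tcp",proj(c,[[.542,.1496,.0323]]))
    x0,y0,w,h=(170,155,75,85) if n=="top" else (165,150,90,60)
    im=c["pixels"][y0:y0+h,x0:x0+w,::-1];s=5
    im=cv2.resize(im,None,fx=s,fy=s,interpolation=cv2.INTER_CUBIC)
    for q in(H,L): cv2.polylines(im,[((proj(c,q)-[x0,y0]+.5)*s).astype(int)],True,(0,0,255),1)
    cv2.imwrite(f"pics/o_{n}.png",im)
a=cv2.imread("pics/o_top.png");b=cv2.imread("pics/o_side.png")
o=np.zeros((425,825,3),np.uint8);o[:425,:375]=a;o[:300,375:]=b;cv2.imwrite("pics/p5.png",cv2.resize(o,(800,412)))
```

```text
top handle [[196.9574 204.0238]
 [210.6923 185.0369]
 [216.3906 188.8978]
 [202.6826 207.9588]] lid [[173.8234 208.0477]
 [206.0472 164.107 ]
 [240.9737 187.5578]
 [209.1365 232.5631]] tcp [[207.4596 197.4098]]
side handle [[197.9689 168.1898]
 [225.1585 169.6386]
 [224.3098 175.5053]
 [196.7677 174.0252]] lid [[183.7721 158.3815]
 [245.402  161.622 ]
 [241.6703 198.4191]
 [174.9464 194.7199]] tcp [[211.438  176.1471]]
```

View pics/p5.png

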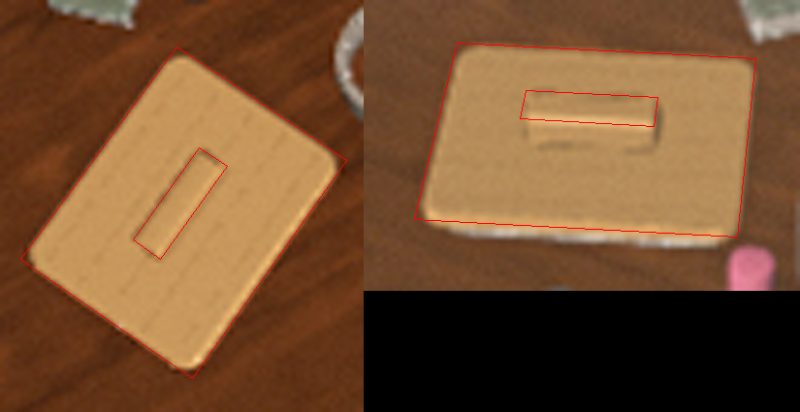

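Overlay: the lid model fits the picture, so the lid pose is right and the miss is about finger height. I'll check the heights numerically from the stored side views.

Run:
```python
from h import *
from bench import env
c=env.read_camera("side");np.savez("side2.npz",**c)
print("z->px at tcp",[(z,proj(c,[[.542,.1496,z]])[0].round(1)) for z in(.03,.05,.06,.08,.105,.12)])
print("p2 stick foot z->px",[(z,proj(c,[[.5498,-.1846,z]])[0].round(1)) for z in(.13,.153,.17,.19)])
d=np.abs(c["pixels"].astype(int)-np.load("side0.npz")["pixels"]).sum(2)
for v in range(150,186,2): 
    xs=np.where(d[v,195:235]>60)[0]; print(v,(xs.min()+195,xs.max()+195,len(xs)) if len(xs) else None)
print(env.get_obs()["joint_pos"])
```

```text
z->px at tcp [(0.03, array([211.5, 176.7])), (0.05, array([211.1, 171.9])), (0.06, array([210.9, 169.5])), (0.08, array([210.5, 164.5])), (0.105, array([210. , 158.1])), (0.12, array([209.7, 154.2]))]
p2 stick foot z->px [(0.13, array([278. , 234.9])), (0.153, array([278.6, 229. ])), (0.17, array([279. , 224.4])), (0.19, array([279.6, 218.9]))]
150 (np.int64(202), np.int64(215), 13)
152 (np.int64(203), np.int64(214), 11)
154 (np.int64(203), np.int64(214), 12)
156 (np.int64(203), np.int64(213), 11)
158 (np.int64(203), np.int64(213), 11)
160 (np.int64(201), np.int64(214), 14)
162 (np.int64(201), np.int64(214), 14)
164 (np.int64(202), np.int64(214), 13)
166 (np.int64(203), np.int64(214), 12)
168 (np.int64(207), np.int64(214), 8)
170 (np.int64(207), np.int64(213), 7)
172 (np.int64(209), np.int64(213), 5)
174 None
176 None
178 None
180 None
182 None
184 None
[-0.7109  0.5463  0.4761  1.9312 -0.358   0.7475  0.9455]
```

move_arm(
  rows=[
    {"travel": [0, 0, -0.3], "rotation": [0, 0, 0]},
    {"travel": [0, 0, 0], "rotation": [0, 0, 0]},
    {"travel": [0, 0, 0], "rotation": [0, 0, 0]},
    {"travel": [0, 0, 0.3], "rotation": [0, 0, 0]},
    {"travel": [0, 0, 0.15], "rotation": [0, 0, 0]},
  ],
  gripper=50,
)

```text
t: 10.45
tcp_pos: [0.5415, 0.1497, 0.0268]
orientation: [-0.924, -3.002, 0.001]
wrist_force: [0.1, 0.7, 0.5]
grip_width: 0.584
gripper_force: 0.0
```

move_arm(
  rows=[
    {"travel": [0, 0, 0.05], "rotation": [0, 0, 0]},
    {"travel": [0, 0, 0.05], "rotation": [0, 0, 0]},
    {"travel": [0, 0, 0.05], "rotation": [0, 0, 0]},
    {"travel": [0, 0, 0], "rotation": [0, 0, 0]},
    {"travel": [0, 0, 0], "rotation": [0, 0, 0]},
  ],
)

```text
t: 10.95
tcp_pos: [0.5421, 0.1496, 0.0234]
orientation: [0.924, 3.002, 0.0]
wrist_force: [0.6, 0.1, 0.7]
grip_width: 0.586
gripper_force: 0.0
```

move_arm(
  rows=[
    {"travel": [0, 0, 0.05], "rotation": [0, 0, 0]},
    {"travel": [0, 0, 0.05], "rotation": [0, 0, 0]},
    {"travel": [0, 0, 0], "rotation": [0, 0, 0]},
    {"travel": [0, 0, 0], "rotation": [0, 0, 0]},
    {"travel": [0, 0, 0], "rotation": [0, 0, 0]},
  ],
)

```text
t: 11.45
tcp_pos: [0.542, 0.1496, 0.0203]
orientation: [0.924, 3.003, 0.0]
wrist_force: [-0.5, 0.1, 0.6]
grip_width: 0.587
gripper_force: 0.0
```

move_arm(
  rows=[
    {"travel": [0, 0, 0.05], "rotation": [0, 0, 0]},
    {"travel": [0, 0, 0.05], "rotation": [0, 0, 0]},
    {"travel": [0, 0, 0], "rotation": [0, 0, 0]},
    {"travel": [0, 0, 0], "rotation": [0, 0, 0]},
    {"travel": [0, 0, 0], "rotation": [0, 0, 0]},
  ],
)

```text
t: 11.95
tcp_pos: [0.542, 0.1496, 0.0173]
orientation: [0.924, 3.003, -0.0]
wrist_force: [-0.3, -0.2, 0.9]
grip_width: 0.586
gripper_force: 0.0
```

move_arm(
  rows=[
    {"travel": [0, 0, 0.05], "rotation": [0, 0, 0]},
    {"travel": [0, 0, 0.05], "rotation": [0, 0, 0]},
    {"travel": [0, 0, 0.03], "rotation": [0, 0, 0]},
    {"travel": [0, 0, 0], "rotation": [0, 0, 0]},
    {"travel": [0, 0, 0], "rotation": [0, 0, 0]},
  ],
)

```text
t: 12.45
tcp_pos: [0.542, 0.1496, 0.0134]
orientation: [-0.924, -3.003, 0.0]
wrist_force: [-0.5, 0.5, 0.5]
grip_width: 0.587
gripper_force: 0.0
```

move_arm(
  rows=[
    {"travel": [0, 0, 0], "rotation": [0, 0, 0]},
    {"travel": [0, 0, 0], "rotation": [0, 0, 0]},
    {"travel": [0, 0, 0], "rotation": [0, 0, 0]},
    {"travel": [0, 0, 0], "rotation": [0, 0, 0]},
    {"travel": [0, 0, 0], "rotation": [0, 0, 0]},
  ],
  gripper=10,
  force=60,
)

```text
t: 12.95
tcp_pos: [0.5426, 0.1501, 0.014]
orientation: [0.924, 3.002, 0.002]
wrist_force: [-0.2, 1.4, 4.3]
grip_width: 0.257
gripper_force: 59.2
```

move_arm(
  rows=[
    {"travel": [0, 0, -0.3], "rotation": [0, 0, 0]},
    {"travel": [0, 0, -0.8], "rotation": [0, 0, 0]},
    {"travel": [0, 0, -1], "rotation": [0, 0, 0]},
    {"travel": [0, 0, -1], "rotation": [0, 0, 0]},
    {"travel": [0, 0, -1], "rotation": [0, 0, 0]},
  ],
)

```text
t: 13.45
tcp_pos: [0.5411, 0.149, 0.1373]
orientation: [-0.925, -3.001, 0.002]
wrist_force: [0.0, -0.2, -3.3]
grip_width: 0.252
gripper_force: 59.5
```

move_arm(
  rows=[
    {"travel": [0, 0, -1], "rotation": [0, 0, 0]},
    {"travel": [0, 0, -0.8], "rotation": [0, 0, 0]},
    {"travel": [0, 0, -0.3], "rotation": [0, 0, 0]},
    {"travel": [0, 0, 0], "rotation": [0, 0, 0]},
    {"travel": [0, 0, 0], "rotation": [0, 0, 0]},
  ],
)

```text
t: 13.95
tcp_pos: [0.541, 0.1495, 0.1981]
orientation: [-0.924, -3.001, 0.002]
wrist_force: [-0.1, -0.2, -4.3]
grip_width: 0.257
gripper_force: 59.6
```

Run:
```python
from h import *
goal((.5333,-.1669,.2),77.75)
from bench import env
c=env.read_camera("top");np.savez("top3.npz",**c);c2=env.read_camera("side");np.savez("side3.npz",**c2)
z=.2-.0137+.026
for q in(c,c2): print(edges(q,np.array([.542,.150]),np.radians(55.7),["+x","-x","+y","-y"],z=z,half=(.075,.095),off=.02))
```

```text
t 13.95 tcp [0.541  0.1495 0.1981] F [-0.0616 -0.2433 -4.2607] gw 22.0 gf 59.6
  travel now-frame [-5.7169 -8.8653 -0.0555] goal-frame [ -1.9857 -10.3602  -0.0627] rot [-0.009  -0.0101 -2.556 ]
{'+x': (np.float64(3.13), np.float64(-0.0233), np.int64(12)), '-x': (np.float64(4.76), np.float64(-0.0021), np.int64(40)), '+y': (np.float64(-4.49), np.float64(-0.0049), np.int64(6)), '-y': (np.float64(-1.39), np.float64(0.0133), np.int64(39))}
{'+x': (np.float64(-1.01), np.float64(0.0009), np.int64(15)), '-x': (np.float64(18.36), np.float64(-0.0018), np.int64(41)), '+y': (np.float64(-17.02), np.float64(-0.2636), np.int64(7)), '-y': (np.float64(3.9), np.float64(-0.0147), np.int64(20))}
```

move_arm(
  rows=[
    {"travel": [0, 0, 0], "rotation": [0, 0, -0.5]},
    {"travel": [0, 0, 0], "rotation": [0, 0, -0.8]},
    {"travel": [0, 0, 0], "rotation": [0, 0, -0.75]},
    {"travel": [0, 0, 0], "rotation": [0, 0, -0.5]},
    {"travel": [-0.1, -0.4, 0], "rotation": [0, 0, 0]},
  ],
)

```text
t: 14.55
tcp_pos: [0.5416, 0.1385, 0.198]
orientation: [-0.331, -3.122, 0.001]
wrist_force: [-0.5, 0.2, -3.5]
grip_width: 0.254
gripper_force: 59.5
```

move_arm(
  rows=[
    {"travel": [-0.15, -0.8, 0], "rotation": [0, 0, 0]},
    {"travel": [-0.18, -0.95, 0], "rotation": [0, 0, 0]},
    {"travel": [-0.18, -0.95, 0], "rotation": [0, 0, 0]},
    {"travel": [-0.18, -0.95, 0], "rotation": [0, 0, 0]},
    {"travel": [-0.18, -0.95, 0], "rotation": [0, 0, 0]},
  ],
)

```text
t: 15.05
tcp_pos: [0.5377, -0.0055, 0.1987]
orientation: [-0.342, -3.122, 0.001]
wrist_force: [-0.2, 0.1, -3.2]
grip_width: 0.256
gripper_force: 59.5
```

move_arm(
  rows=[
    {"travel": [-0.18, -0.95, 0], "rotation": [0, 0, 0]},
    {"travel": [-0.18, -0.95, 0], "rotation": [0, 0, 0]},
    {"travel": [-0.18, -0.95, 0], "rotation": [0, 0, 0]},
    {"travel": [-0.18, -0.95, 0], "rotation": [0, 0, 0]},
    {"travel": [-0.18, -0.85, 0], "rotation": [0, 0, 0]},
  ],
)

```text
t: 15.55
tcp_pos: [0.5339, -0.1478, 0.1987]
orientation: [-0.343, -3.122, 0.001]
wrist_force: [0.3, -0.1, -2.4]
grip_width: 0.254
gripper_force: 59.5
```

move_arm(
  rows=[
    {"travel": [-0.1, -0.5, 0], "rotation": [0, 0, 0]},
    {"travel": [-0.05, -0.2, 0], "rotation": [0, 0, 0]},
    {"travel": [0, 0, 0], "rotation": [0, 0, 0]},
    {"travel": [0, 0, 0], "rotation": [0, 0, 0]},
    {"travel": [0, 0, 0], "rotation": [0, 0, 0]},
  ],
)

```text
t: 16.05
tcp_pos: [0.5351, -0.1654, 0.1991]
orientation: [-0.335, -3.123, -0.001]
wrist_force: [-0.6, 0.5, -3.8]
grip_width: 0.259
gripper_force: 59.5
```

Run:
```python
from h import *
goal((.5333,-.1669,.2),77.75)
from bench import env
o=env.get_obs();x,y,zz=o["tcp_pos"]
c=env.read_camera("top");np.savez("top4.npz",**c);c2=env.read_camera("side");np.savez("side4.npz",**c2)
z=zz-.0137+.026
for q in(c,c2): print(edges(q,np.array([x,y]),np.radians(77.75),["+x","-x","+y","-y"],z=z,half=(.075,.095),off=.02))
f=lambda c,x,y,w,h,s:cv2.resize(c["pixels"][y:y+h,x:x+w,::-1],None,fx=s,fy=s,interpolation=cv2.INTER_CUBIC)
A=f(c2,200,110,150,180,2.5);B=f(c,240,120,130,180,2.5)
for im,q,o0 in((A,c2,(200,110)),(B,c,(240,120))):
    ex=np.array([np.cos(np.radians(77.75)),np.sin(np.radians(77.75)),0]);ey=np.array([-ex[1],ex[0],0])
    for cc,zt,hx,hy in((np.array([x,y,0]),z,.075,.095),(np.array([.5333,-.1669,0]),.118,.071,.091)):
        Q=[cc+sx*ex*hx+sy*ey*hy+[0,0,zt] for sx,sy in((1,1),(1,-1),(-1,-1),(-1,1))]
        cv2.polylines(im,[((proj(q,Q)-o0+.5)*2.5).astype(int)],True,(0,0,255),1)
cv2.imwrite("pics/p6.png",np.hstack([A,B]))
```

```text
t 16.05 tcp [ 0.5351 -0.1654  0.1991] F [-0.6104  0.5164 -3.772 ] gw 22.1 gf 59.5
  travel now-frame [ 0.0482 -0.0624 -0.0291] goal-frame [ 0.0482 -0.0624 -0.029 ] rot [ 0.0035 -0.0035  0.0017]
{'+x': (np.float64(-9.17), np.float64(0.016), np.int64(8)), '-x': (np.float64(3.8), np.float64(-0.0971), np.int64(13)), '+y': (np.float64(1.13), np.float64(0.0009), np.int64(5)), '-y': (np.float64(-0.75), np.float64(0.0035), np.int64(9))}
{'+x': (np.float64(-0.83), np.float64(0.0294), np.int64(23)), '-x': (np.float64(10.9), np.float64(0.0228), np.int64(23)), '+y': (np.float64(2.83), np.float64(-0.034), np.int64(26)), '-y': (np.float64(9.85), np.float64(0.0156), np.int64(9))}
```

View pics/p6.png

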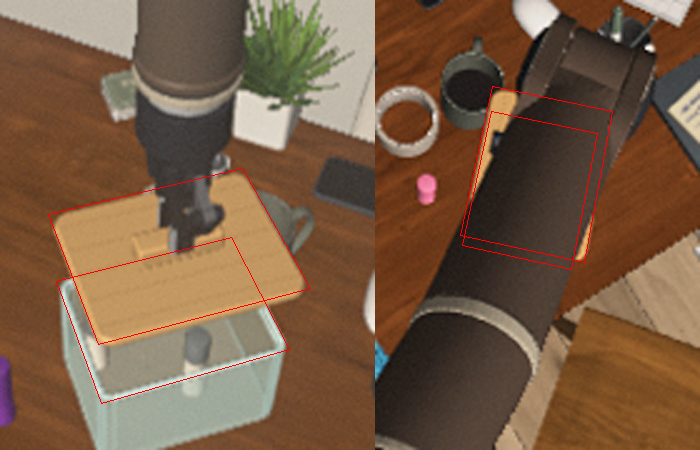

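Run:
```python
from h import *
for n in("top","side"):
    c=np.load(n+"4.npz");H,S,V=cv2.split(cv2.cvtColor(c["pixels"],cv2.COLOR_RGB2HSV))
    m=((H>12)&(H<24)&(S>85)&(S<165)&(V>135)).astype(np.uint8)
    r=np.zeros_like(m)
    if n=="top": r[150:230,270:335]=1
    else: r[170:250,215:330]=1
    m*=r;N,L,st,_=cv2.connectedComponentsWithStats(m)
    ex=np.array([np.cos(np.radians(77.75)),np.sin(np.radians(77.75))]);ey=np.array([-ex[1],ex[0]])
    for i in range(1,N):
        if st[i,4]<12: continue
        k=cv2.findContours((L==i).astype(np.uint8),cv2.RETR_EXTERNAL,cv2.CHAIN_APPROX_NONE)[0][0][:,0]
        P=cast(c,k,.1991-.0137+.026)[:,:2]-[.5351,-.1654]
        Q=np.c_[P@ex,P@ey]*1000
        print(n,st[i],"x",Q[:,0].min().round(1),Q[:,0].max().round(1),"y",Q[:,1].min().round(1),Q[:,1].max().round(1))
        for lo in range(-100,100,20):
            s=Q[(Q[:,1]>=lo)&(Q[:,1]<lo+20)]
            if len(s): print("   y",lo,"x",s[:,0].min().round(1),s[:,0].max().round(1))
```

```text
top [278 156  19  43 232] x 41.8 72.9 y -92.8 45.5
   y -100 x 42.5 70.7
   y -80 x 41.8 72.8
   y -60 x 46.5 72.7
   y -40 x 62.9 72.5
   y -20 x 58.6 72.9
   y 0 x 62.0 72.6
   y 20 x 64.8 72.4
   y 40 x 72.2 72.9
top [320 207   7  17  41] x -76.2 -64.9 y 41.7 92.9
   y 40 x -75.8 -70.5
   y 60 x -76.2 -68.0
   y 80 x -75.4 -64.9
side [ 221  179  101   70 4126] x -81.7 72.8 y -93.7 97.0
   y -100 x -79.9 71.4
   y -80 x -81.5 71.3
   y -60 x -81.7 62.2
   y -40 x -81.2 10.1
   y -20 x -81.0 70.3
   y 0 x -81.1 72.4
   y 20 x -80.7 72.8
   y 40 x -80.8 72.5
   y 60 x -80.9 72.1
   y 80 x -80.7 71.2
```

Side view shows the lid level and straight over the tub, and the outline checks agree to about 1.5 mm. Lowering it.

move_arm(
  rows=[
    {"travel": [0.05, 0, 0.4], "rotation": [0, 0, 0]},
    {"travel": [0, 0, 0.8], "rotation": [0, 0, 0]},
    {"travel": [0, 0, 0.7], "rotation": [0, 0, 0]},
    {"travel": [0, 0, 0.3], "rotation": [0, 0, 0]},
    {"travel": [0, 0, 0], "rotation": [0, 0, 0]},
  ],
)

```text
t: 16.65
tcp_pos: [0.5325, -0.1659, 0.1318]
orientation: [-0.336, -3.121, 0.0]
wrist_force: [-0.3, 0.6, -4.0]
grip_width: 0.252
gripper_force: 59.5
```

move_arm(
  rows=[
    {"travel": [0, 0, 0.1], "rotation": [0, 0, 0]},
    {"travel": [0, 0, 0.1], "rotation": [0, 0, 0]},
    {"travel": [0, 0, 0], "rotation": [0, 0, 0]},
    {"travel": [0, 0, 0], "rotation": [0, 0, 0]},
    {"travel": [0, 0, 0], "rotation": [0, 0, 0]},
  ],
)

```text
t: 17.15
tcp_pos: [0.5338, -0.1664, 0.1278]
orientation: [0.337, 3.123, 0.0]
wrist_force: [0.4, 0.2, -4.0]
grip_width: 0.254
gripper_force: 59.5
```

move_arm(
  rows=[
    {"travel": [0, 0, 0.07], "rotation": [0, 0, 0]},
    {"travel": [0, 0, 0.06], "rotation": [0, 0, 0]},
    {"travel": [0, 0, 0], "rotation": [0, 0, 0]},
    {"travel": [0, 0, 0], "rotation": [0, 0, 0]},
    {"travel": [0, 0, 0], "rotation": [0, 0, 0]},
  ],
)

```text
t: 17.65
tcp_pos: [0.5336, -0.1654, 0.124]
orientation: [-0.336, -3.123, -0.003]
wrist_force: [-2.9, 4.2, 5.0]
grip_width: 0.259
gripper_force: 60.5
```

move_arm(
  rows=[
    {"travel": [0, 0, -0.06], "rotation": [0, 0, 0]},
    {"travel": [0, 0, 0], "rotation": [0, 0, 0]},
    {"travel": [0, 0, 0], "rotation": [0, 0, 0]},
    {"travel": [0, 0, 0], "rotation": [0, 0, 0]},
    {"travel": [0, 0, 0], "rotation": [0, 0, 0]},
  ],
  gripper=50,
)

```text
t: 18.15
tcp_pos: [0.5336, -0.1665, 0.1252]
orientation: [0.337, 3.123, -0.0]
wrist_force: [-0.1, 0.6, 1.1]
grip_width: 0.587
gripper_force: 0.0
```

move_arm(
  rows=[
    {"travel": [0, 0, -0.5], "rotation": [0, 0, 0]},
    {"travel": [0, 0, -1], "rotation": [0, 0, 0]},
    {"travel": [0, 0, -1], "rotation": [0, 0, 0]},
    {"travel": [0, 0, -0.5], "rotation": [0, 0, 0]},
    {"travel": [0, 0, 0], "rotation": [0, 0, 0]},
  ],
)

```text
t: 18.65
tcp_pos: [0.5348, -0.167, 0.2175]
orientation: [0.337, 3.119, -0.0]
wrist_force: [-0.1, 0.5, -0.3]
grip_width: 0.587
gripper_force: 0.0
```

```bash
cat >> h.py <<'E'
CT=np.array([.5333,-.1669]);EX=np.array([np.cos(np.radians(77.75)),np.sin(np.radians(77.75))]);EY=np.array([-EX[1],EX[0]])
def corner(k,inset=.017):
    s=[(1,1),(1,-1),(-1,-1),(-1,1)][k-1]; return CT+s[0]*EX*(.075-inset)+s[1]*EY*(.095-inset)
E
python3 - <<'E'
from h import *
from bench import env
c2=env.read_camera("side");np.savez("side5.npz",**c2)
print(edges(c2,CT,np.radians(77.75),["+x","+y","-x","-y"],z=.118+.018,half=(.075,.095)))
for k in(1,2,3,4): print(k,corner(k)); goal(tuple(corner(k))+(.2,),77.75)
f=lambda c,x,y,w,h,s:cv2.resize(c["pixels"][y:y+h,x:x+w,::-1],None,fx=s,fy=s,interpolation=cv2.INTER_CUBIC)
cv2.imwrite("pics/p7.png",f(c2,190,100,160,150,5)[:600])
E
```

```text
{'+x': (np.float64(1.84), np.float64(0.0241), np.int64(21)), '+y': (np.float64(6.03), np.float64(-0.0711), np.int64(17)), '-x': (np.float64(-3.01), np.float64(0.0009), np.int64(20)), '-y': (np.float64(5.61), np.float64(-0.0161), np.int64(14))}
1 [ 0.4694 -0.0937]
t 18.7 tcp [ 0.534  -0.1665  0.2159] F [-0.1954  0.1274 -0.4596] gw 50.3 gf 0.0
  travel now-frame [2.6228 1.9121 0.5246] goal-frame [2.6202 1.9146 0.5285] rot [ 0.0025  0.0119 -0.0059]
2 [ 0.6218 -0.1268]
t 18.7 tcp [ 0.534  -0.1665  0.2159] F [-0.1954  0.1274 -0.4596] gw 50.3 gf 0.0
  travel now-frame [-2.5772  1.9167  0.5339] goal-frame [-2.5798  1.9146  0.5285] rot [ 0.0025  0.0119 -0.0059]
3 [ 0.5972 -0.2401]
t 18.7 tcp [ 0.534  -0.1665  0.2159] F [-0.1954  0.1274 -0.4596] gw 50.3 gf 0.0
  travel now-frame [-2.5806 -1.95    0.5324] goal-frame [-2.5798 -1.9521  0.5285] rot [ 0.0025  0.0119 -0.0059]
4 [ 0.4448 -0.207 ]
t 18.7 tcp [ 0.534  -0.1665  0.2159] F [-0.1954  0.1274 -0.4596] gw 50.3 gf 0.0
  travel now-frame [ 2.6194 -1.9546  0.5231] goal-frame [ 2.6202 -1.9521  0.5285] rot [ 0.0025  0.0119 -0.0059]
```

View pics/p7.png

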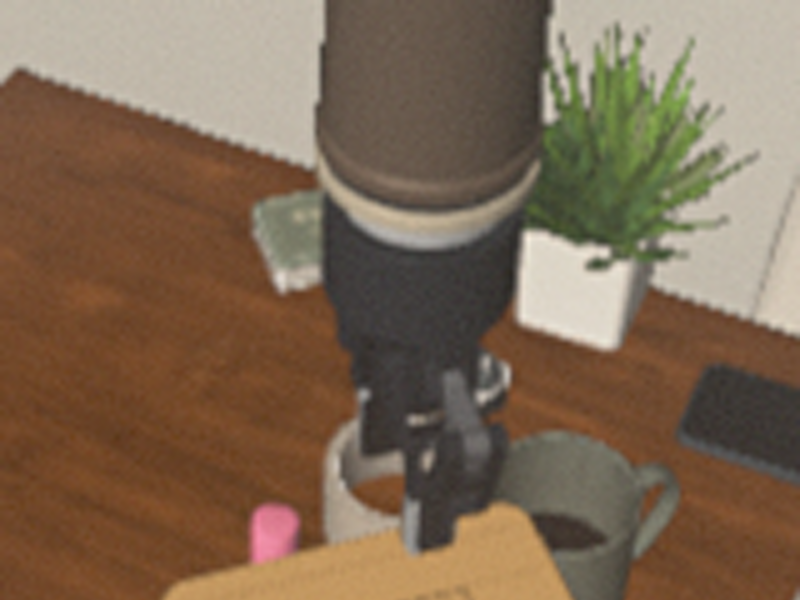

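The crop was aimed too high, but it shows the lid resting level under the gripper. Next is corner 1 with the fingers shut, feeling for contact by force.

move_arm(
  rows=[
    {"travel": [0.87, 0.64, 0], "rotation": [0, 0, 0]},
    {"travel": [0.87, 0.64, 0], "rotation": [0, 0, 0]},
    {"travel": [0.87, 0.64, 0.5], "rotation": [0, 0, 0]},
    {"travel": [0, 0, 0.9], "rotation": [0, 0, 0]},
    {"travel": [0, 0, 0.8], "rotation": [0, 0, 0]},
  ],
  gripper=0,
)

```text
t: 19.2
tcp_pos: [0.4682, -0.0921, 0.1476]
orientation: [-0.334, -3.123, -0.001]
wrist_force: [0.2, 0.4, -0.4]
grip_width: -0.002
gripper_force: 0.0
```

move_arm(
  rows=[
    {"travel": [0, 0, 0.1], "rotation": [0, 0, 0]},
    {"travel": [0, 0, 0.1], "rotation": [0, 0, 0]},
    {"travel": [0, 0, 0.1], "rotation": [0, 0, 0]},
    {"travel": [0, 0, 0], "rotation": [0, 0, 0]},
    {"travel": [0, 0, 0], "rotation": [0, 0, 0]},
  ],
)

```text
t: 19.7
tcp_pos: [0.4697, -0.0936, 0.1408]
orientation: [0.337, 3.123, 0.0]
wrist_force: [-0.1, -0.3, 0.8]
grip_width: -0.005
gripper_force: 0.0
```

move_arm(
  rows=[
    {"travel": [0, 0, 0.1], "rotation": [0, 0, 0]},
    {"travel": [0, 0, 0.1], "rotation": [0, 0, 0]},
    {"travel": [0, 0, 0], "rotation": [0, 0, 0]},
    {"travel": [0, 0, 0], "rotation": [0, 0, 0]},
    {"travel": [0, 0, 0], "rotation": [0, 0, 0]},
  ],
)

```text
t: 20.2
tcp_pos: [0.4694, -0.0934, 0.1343]
orientation: [0.337, 3.123, -0.0]
wrist_force: [0.9, -0.1, -0.2]
grip_width: 0.003
gripper_force: 0.0
```

move_arm(
  rows=[
    {"travel": [0, 0, 0.07], "rotation": [0, 0, 0]},
    {"travel": [0, 0, 0.06], "rotation": [0, 0, 0]},
    {"travel": [0, 0, 0], "rotation": [0, 0, 0]},
    {"travel": [0, 0, 0], "rotation": [0, 0, 0]},
    {"travel": [0, 0, 0], "rotation": [0, 0, 0]},
  ],
)

```text
t: 20.7
tcp_pos: [0.4693, -0.0934, 0.1304]
orientation: [-0.337, -3.123, 0.0]
wrist_force: [-0.9, -0.5, -0.3]
grip_width: 0.001
gripper_force: 0.0
```

move_arm(
  rows=[
    {"travel": [0, 0, 0.07], "rotation": [0, 0, 0]},
    {"travel": [0, 0, 0.06], "rotation": [0, 0, 0]},
    {"travel": [0, 0, 0], "rotation": [0, 0, 0]},
    {"travel": [0, 0, 0], "rotation": [0, 0, 0]},
    {"travel": [0, 0, 0], "rotation": [0, 0, 0]},
  ],
)

```text
t: 21.2
tcp_pos: [0.4694, -0.0934, 0.1265]
orientation: [0.337, 3.123, 0.0]
wrist_force: [-0.1, -0.2, 1.0]
grip_width: 0.003
gripper_force: 0.0
```

move_arm(
  rows=[
    {"travel": [0, 0, 0.07], "rotation": [0, 0, 0]},
    {"travel": [0, 0, 0.06], "rotation": [0, 0, 0]},
    {"travel": [0, 0, 0], "rotation": [0, 0, 0]},
    {"travel": [0, 0, 0], "rotation": [0, 0, 0]},
    {"travel": [0, 0, 0], "rotation": [0, 0, 0]},
  ],
)

```text
t: 21.7
tcp_pos: [0.4693, -0.0934, 0.1226]
orientation: [-0.337, -3.123, 0.0]
wrist_force: [-0.2, 0.2, 0.6]
grip_width: 0.001
gripper_force: 0.0
```

move_arm(
  rows=[
    {"travel": [0, 0, 0.07], "rotation": [0, 0, 0]},
    {"travel": [0, 0, 0.03], "rotation": [0, 0, 0]},
    {"travel": [0, 0, 0], "rotation": [0, 0, 0]},
    {"travel": [0, 0, 0], "rotation": [0, 0, 0]},
    {"travel": [0, 0, 0], "rotation": [0, 0, 0]},
  ],
)

```text
t: 22.2
tcp_pos: [0.4693, -0.0934, 0.1196]
orientation: [0.337, 3.123, 0.0]
wrist_force: [0.3, -0.8, 0.4]
grip_width: -0.001
gripper_force: 0.0
```

move_arm(
  rows=[
    {"travel": [0, 0, 0.07], "rotation": [0, 0, 0]},
    {"travel": [0, 0, 0.03], "rotation": [0, 0, 0]},
    {"travel": [0, 0, 0], "rotation": [0, 0, 0]},
    {"travel": [0, 0, 0], "rotation": [0, 0, 0]},
    {"travel": [0, 0, 0], "rotation": [0, 0, 0]},
  ],
)

```text
t: 22.7
tcp_pos: [0.4693, -0.0934, 0.1166]
orientation: [-0.337, -3.123, -0.0]
wrist_force: [-0.7, -0.3, -0.6]
grip_width: 0.001
gripper_force: 0.0
```

move_arm(
  rows=[
    {"travel": [0, 0, 0.07], "rotation": [0, 0, 0]},
    {"travel": [0, 0, 0.03], "rotation": [0, 0, 0]},
    {"travel": [0, 0, 0], "rotation": [0, 0, 0]},
    {"travel": [0, 0, 0], "rotation": [0, 0, 0]},
    {"travel": [0, 0, 0], "rotation": [0, 0, 0]},
  ],
)

```text
t: 23.2
tcp_pos: [0.4693, -0.0934, 0.1136]
orientation: [0.337, 3.123, 0.0]
wrist_force: [-1.1, -0.1, 1.1]
grip_width: 0.004
gripper_force: 0.0
```

```bash
cat >> h.py <<'E'
def lidside(c):
    H,S,V=cv2.split(cv2.cvtColor(c["pixels"],cv2.COLOR_RGB2HSV))
    m=((H>12)&(H<24)&(S>85)&(S<165)&(V>130)).astype(np.uint8);r=np.zeros_like(m);r[185:290,205:335]=1;m*=r
    N,L,st,_=cv2.connectedComponentsWithStats(m);m=(L==1+st[1:,4].argmax()).astype(np.uint8)
    return m
E
python3 - <<'E'
from h import *
from bench import env
c=env.read_camera("side");np.savez("side6.npz",**c)
for nm in("side5","side6"):
    c=np.load(nm+".npz");m=lidside(c);ys,xs=np.where(m);k=cv2.findContours(m,0,1)[0][0][:,0]
    print(nm,m.sum(),"left",k[k[:,0].argmin()],"right",k[k[:,0].argmax()],"top",k[k[:,1].argmin()],"bot",k[k[:,1].argmax()])
for zt in(.128,.132,.136,.140,.146):
    print(zt,proj(c,[np.r_[CT+s[0]*EX*.075+s[1]*EY*.095,zt] for s in((1,1),(1,-1),(-1,-1),(-1,1))]).round(1).tolist())
print("tip px",[ (z,proj(c,[[.4693,-.0934,z]])[0].round(1)) for z in(.1136,.13,.14,.15)])
d=np.abs(c["pixels"].astype(int)-np.load("side5.npz")["pixels"]).sum(2)
for v in range(200,246,3):
    xs=np.where(d[v,205:260]>60)[0]; print(v,(xs.min()+205,xs.max()+205,len(xs)) if len(xs) else None, c["pixels"][v,230] )
E
```

```text
side5 4186 left [222 219] right [316 245] top [290 200] bot [241 267]
side6 4198 left [222 219] right [316 245] top [290 200] bot [241 267]
0.128 [[220.0, 218.9], [293.3, 200.6], [318.3, 247.9], [238.7, 270.3]]
0.132 [[220.0, 217.8], [293.4, 199.5], [318.5, 246.9], [238.7, 269.3]]
0.136 [[219.9, 216.8], [293.5, 198.4], [318.8, 245.9], [238.7, 268.3]]
0.14 [[219.8, 215.7], [293.7, 197.4], [319.0, 244.9], [238.7, 267.3]]
0.146 [[219.7, 214.1], [293.9, 195.8], [319.3, 243.4], [238.7, 265.8]]
tip px [(0.1136, array([228.9, 226.1])), (0.13, array([228.7, 221.9])), (0.14, array([228.6, 219.3])), (0.15, array([228.5, 216.6]))]
200 (np.int64(220), np.int64(236), 17) [87 82 82]
203 (np.int64(221), np.int64(236), 16) [80 77 75]
206 (np.int64(222), np.int64(235), 14) [76 70 71]
209 (np.int64(223), np.int64(238), 16) [93 86 84]
212 (np.int64(223), np.int64(241), 19) [66 55 58]
215 (np.int64(223), np.int64(239), 17) [68 62 59]
218 (np.int64(224), np.int64(233), 10) [63 58 58]
221 (np.int64(225), np.int64(230), 6) [158 122  79]
224 None [194 151  94]
227 None [196 154  98]
230 None [189 144  88]
233 None [196 151  95]
236 None [197 153  97]
239 None [209 160 104]
242 None [221 170 108]
245 None [174 152 115]
```

Numerically, the lid rests level at about +8 mm, and the tip is visibly just above the flange at px (228,221). So the tip sits about 20 mm above the reported TCP. Continuing down gently.

move_arm(
  rows=[
    {"travel": [0, 0, 0.07], "rotation": [0, 0, 0]},
    {"travel": [0, 0, 0.03], "rotation": [0, 0, 0]},
    {"travel": [0, 0, 0], "rotation": [0, 0, 0]},
    {"travel": [0, 0, 0], "rotation": [0, 0, 0]},
    {"travel": [0, 0, 0], "rotation": [0, 0, 0]},
  ],
)

```text
t: 23.75
tcp_pos: [0.4693, -0.0934, 0.1106]
orientation: [-0.337, -3.123, -0.0]
wrist_force: [-0.0, -0.0, 0.3]
grip_width: -0.001
gripper_force: 0.0
```

move_arm(
  rows=[
    {"travel": [0, 0, 0.07], "rotation": [0, 0, 0]},
    {"travel": [0, 0, 0.03], "rotation": [0, 0, 0]},
    {"travel": [0, 0, 0], "rotation": [0, 0, 0]},
    {"travel": [0, 0, 0], "rotation": [0, 0, 0]},
    {"travel": [0, 0, 0], "rotation": [0, 0, 0]},
  ],
)

```text
t: 24.25
tcp_pos: [0.4694, -0.0934, 0.1076]
orientation: [0.337, 3.123, 0.0]
wrist_force: [-0.9, -0.5, 0.1]
grip_width: -0.0
gripper_force: 0.0
```

```bash
cat >> h.py <<'E'
def look(nm,ref="side5"):
    from bench import env
    c=env.read_camera("side");np.savez(nm+".npz",**c);m=lidside(c);k=cv2.findContours(m,0,1)[0][0][:,0]
    print(nm,m.sum(),"left(c1)",k[k[:,0].argmin()],"right(c3)",k[k[:,0].argmax()],"top(c2)",k[k[:,1].argmin()],"bot(c4)",k[k[:,1].argmax()])
    return c
E
python3 - <<'E'
from h import *
c=look("side7")
d=np.abs(c["pixels"].astype(int)-np.load("side5.npz")["pixels"]).sum(2)
for v in range(206,246,2):
    xs=np.where(d[v,205:260]>60)[0]; print(v,(xs.min()+205,xs.max()+205,len(xs)) if len(xs) else None )
from bench import env
o=env.get_obs();print(o["effort"],o["wrist_force"],o["moment"],o["joint_pos"])
E
```

```text
side7 4167 left(c1) [222 219] right(c3) [316 245] top(c2) [290 200] bot(c4) [241 267]
206 (np.int64(222), np.int64(235), 14)
208 (np.int64(222), np.int64(235), 14)
210 (np.int64(223), np.int64(237), 15)
212 (np.int64(224), np.int64(240), 17)
214 (np.int64(223), np.int64(241), 19)
216 (np.int64(223), np.int64(240), 18)
218 (np.int64(224), np.int64(233), 10)
220 (np.int64(224), np.int64(233), 10)
222 (np.int64(225), np.int64(232), 8)
224 None
226 None
228 None
230 None
232 None
234 None
236 None
238 None
240 None
242 None
244 None
[  0.0023 -39.7204   5.2655 -23.5808   0.0115   0.0018  -0.0001] [-0.1586 -0.1809  0.1011] [-0.0399 -0.0494 -0.0154] [-0.3817  0.3043  0.5778  2.0759 -0.2256  0.8212  1.6858]
```

move_arm(
  rows=[
    {"travel": [0, 0, 0.07], "rotation": [0, 0, 0]},
    {"travel": [0, 0, 0.03], "rotation": [0, 0, 0]},
    {"travel": [0, 0, 0], "rotation": [0, 0, 0]},
    {"travel": [0, 0, 0], "rotation": [0, 0, 0]},
    {"travel": [0, 0, 0], "rotation": [0, 0, 0]},
  ],
)

```text
t: 24.8
tcp_pos: [0.4698, -0.0936, 0.1048]
orientation: [0.337, 3.122, -0.0]
wrist_force: [2.3, -0.2, 2.1]
grip_width: 0.003
gripper_force: 1.4
```

move_arm(
  rows=[
    {"travel": [0, 0, 0.07], "rotation": [0, 0, 0]},
    {"travel": [0, 0, 0.03], "rotation": [0, 0, 0]},
    {"travel": [0, 0, 0], "rotation": [0, 0, 0]},
    {"travel": [0, 0, 0], "rotation": [0, 0, 0]},
    {"travel": [0, 0, 0], "rotation": [0, 0, 0]},
  ],
)

```text
t: 25.3
tcp_pos: [0.4689, -0.0932, 0.1013]
orientation: [-0.337, -3.123, -0.0]
wrist_force: [0.3, 0.1, 0.6]
grip_width: 0.003
gripper_force: 0.0
```

move_arm(
  rows=[
    {"travel": [0, 0, 0.07], "rotation": [0, 0, 0]},
    {"travel": [0, 0, 0], "rotation": [0, 0, 0]},
    {"travel": [0, 0, 0], "rotation": [0, 0, 0]},
    {"travel": [0, 0, 0], "rotation": [0, 0, 0]},
    {"travel": [0, 0, 0], "rotation": [0, 0, 0]},
  ],
)

```text
t: 25.8
tcp_pos: [0.4694, -0.0934, 0.0996]
orientation: [0.337, 3.123, 0.0]
wrist_force: [-1.0, 0.5, 2.4]
grip_width: -0.002
gripper_force: 1.5
```

Run:
```python
from h import *
look("side8")
```

```text
side8 4069 left(c1) [222 222] right(c3) [316 244] top(c2) [290 200] bot(c4) [241 267]
```

move_arm(
  rows=[
    {"travel": [0, 0, 0.05], "rotation": [0, 0, 0]},
    {"travel": [0, 0, 0], "rotation": [0, 0, 0]},
    {"travel": [0, 0, 0], "rotation": [0, 0, 0]},
    {"travel": [0, 0, 0], "rotation": [0, 0, 0]},
    {"travel": [0, 0, 0], "rotation": [0, 0, 0]},
  ],
)

```text
t: 26.35
tcp_pos: [0.4698, -0.093, 0.099]
orientation: [0.336, 3.123, 0.002]
wrist_force: [-3.0, 3.1, 16.0]
grip_width: -0.004
gripper_force: 8.3
```

move_arm(
  rows=[
    {"travel": [0, 0, 0.05], "rotation": [0, 0, 0]},
    {"travel": [0, 0, 0], "rotation": [0, 0, 0]},
    {"travel": [0, 0, 0], "rotation": [0, 0, 0]},
    {"travel": [0, 0, 0], "rotation": [0, 0, 0]},
    {"travel": [0, 0, 0], "rotation": [0, 0, 0]},
  ],
)

```text
t: 26.85
tcp_pos: [0.4705, -0.0927, 0.0986]
orientation: [0.336, 3.121, 0.004]
wrist_force: [-6.9, 3.8, 28.7]
grip_width: -0.001
gripper_force: 14.8
```

move_arm(
  rows=[
    {"travel": [0, 0, -0.4], "rotation": [0, 0, 0]},
    {"travel": [-0.3, 0, -0.5], "rotation": [0, 0, 0]},
    {"travel": [-0.95, 0, 0], "rotation": [0, 0, 0]},
    {"travel": [-0.95, 0, 0], "rotation": [0, 0, 0]},
    {"travel": [-0.95, 0, 0], "rotation": [0, 0, 0]},
  ],
)

```text
t: 27.35
tcp_pos: [0.5626, -0.1135, 0.1235]
orientation: [0.336, 3.124, 0.0]
wrist_force: [-0.2, 1.0, -0.3]
grip_width: 0.002
gripper_force: 0.0
```

move_arm(
  rows=[
    {"travel": [-0.95, 0, 0], "rotation": [0, 0, 0]},
    {"travel": [-0.95, 0, 0], "rotation": [0, 0, 0]},
    {"travel": [-0.15, 0, 0.1], "rotation": [0, 0, 0]},
    {"travel": [0, 0, 0.15], "rotation": [0, 0, 0]},
    {"travel": [0, 0, 0.15], "rotation": [0, 0, 0]},
  ],
)

```text
t: 27.85
tcp_pos: [0.6205, -0.1266, 0.1107]
orientation: [-0.337, -3.122, -0.0]
wrist_force: [-0.5, 0.3, 0.5]
grip_width: -0.004
gripper_force: 0.0
```

Run:
```python
from h import *
look("side9")
goal(tuple(corner(2))+(.099,),77.75)
```

```text
side9 4111 left(c1) [222 222] right(c3) [316 244] top(c2) [280 203] bot(c4) [241 267]
t 27.9 tcp [ 0.62   -0.1263  0.11  ] F [-0.255   0.7242 -0.7237] gw -0.0 gf 0.0
  travel now-frame [-0.0642 -0.0015  0.3678] goal-frame [-0.0632 -0.0016  0.3679] rot [-0.0005 -0.0164 -0.008 ]
```

move_arm(
  rows=[
    {"travel": [-0.06, 0, 0.1], "rotation": [0, 0, 0]},
    {"travel": [0, 0, 0.1], "rotation": [0, 0, 0]},
    {"travel": [0, 0, 0.1], "rotation": [0, 0, 0]},
    {"travel": [0, 0, 0.05], "rotation": [0, 0, 0]},
    {"travel": [0, 0, 0], "rotation": [0, 0, 0]},
  ],
)

```text
t: 28.4
tcp_pos: [0.6233, -0.1268, 0.101]
orientation: [0.337, 3.123, 0.0]
wrist_force: [1.0, 0.1, 0.3]
grip_width: -0.001
gripper_force: 0.0
```

move_arm(
  rows=[
    {"travel": [0, 0, 0.05], "rotation": [0, 0, 0]},
    {"travel": [0, 0, 0], "rotation": [0, 0, 0]},
    {"travel": [0, 0, 0], "rotation": [0, 0, 0]},
    {"travel": [0, 0, 0], "rotation": [0, 0, 0]},
    {"travel": [0, 0, 0], "rotation": [0, 0, 0]},
  ],
)

```text
t: 28.9
tcp_pos: [0.6235, -0.127, 0.0996]
orientation: [0.337, 3.123, 0.0]
wrist_force: [-1.9, 0.5, 1.9]
grip_width: 0.0
gripper_force: 1.1
```

move_arm(
  rows=[
    {"travel": [0, 0, 0.05], "rotation": [0, 0, 0]},
    {"travel": [0, 0, 0], "rotation": [0, 0, 0]},
    {"travel": [0, 0, 0], "rotation": [0, 0, 0]},
    {"travel": [0, 0, 0], "rotation": [0, 0, 0]},
    {"travel": [0, 0, 0], "rotation": [0, 0, 0]},
  ],
)

```text
t: 29.4
tcp_pos: [0.6236, -0.127, 0.0992]
orientation: [0.337, 3.123, 0.001]
wrist_force: [-3.9, 1.5, 10.6]
grip_width: 0.0
gripper_force: 5.8
```

move_arm(
  rows=[
    {"travel": [0, 0, 0.05], "rotation": [0, 0, 0]},
    {"travel": [0, 0, 0], "rotation": [0, 0, 0]},
    {"travel": [0, 0, 0], "rotation": [0, 0, 0]},
    {"travel": [0, 0, 0], "rotation": [0, 0, 0]},
    {"travel": [0, 0, 0], "rotation": [0, 0, 0]},
  ],
)

```text
t: 29.9
tcp_pos: [0.6237, -0.127, 0.099]
orientation: [0.337, 3.122, 0.002]
wrist_force: [-7.1, 3.7, 22.4]
grip_width: -0.003
gripper_force: 10.7
```

move_arm(
  rows=[
    {"travel": [0, 0, -0.5], "rotation": [0, 0, 0]},
    {"travel": [0, -0.2, -0.6], "rotation": [0, 0, 0]},
    {"travel": [0, -0.95, 0], "rotation": [0, 0, 0]},
    {"travel": [0, -0.95, 0], "rotation": [0, 0, 0]},
    {"travel": [0, -0.95, 0], "rotation": [0, 0, 0]},
  ],
)

```text
t: 30.4
tcp_pos: [0.604, -0.2174, 0.1298]
orientation: [0.336, 3.123, -0.001]
wrist_force: [-0.8, -0.8, 0.3]
grip_width: 0.0
gripper_force: 0.0
```

move_arm(
  rows=[
    {"travel": [0, -0.8, 0], "rotation": [0, 0, 0]},
    {"travel": [0, 0, 0.15], "rotation": [0, 0, 0]},
    {"travel": [0, 0, 0.15], "rotation": [0, 0, 0]},
    {"travel": [0, 0, 0], "rotation": [0, 0, 0]},
    {"travel": [0, 0, 0], "rotation": [0, 0, 0]},
  ],
)

```text
t: 30.9
tcp_pos: [0.5993, -0.2383, 0.1201]
orientation: [-0.334, -3.123, -0.001]
wrist_force: [0.2, 0.2, 0.3]
grip_width: 0.0
gripper_force: 0.0
```

Run:
```python
from h import *
look("side10")
goal(tuple(corner(3))+(.099,),77.75)
```

```text
side10 3987 left(c1) [221 222] right(c3) [315 246] top(c2) [290 202] bot(c4) [242 267]
t 30.95 tcp [ 0.5993 -0.2386  0.1204] F [-0.3134 -0.4415 -0.6691] gw 0.3 gf 0.0
  travel now-frame [ 0.057  -0.0652  0.7119] goal-frame [ 0.0571 -0.0649  0.7119] rot [ 0.0026 -0.0018  0.0051]
```

move_arm(
  rows=[
    {"travel": [0.05, -0.05, 0.12], "rotation": [0, 0, 0]},
    {"travel": [0, 0, 0.12], "rotation": [0, 0, 0]},
    {"travel": [0, 0, 0.1], "rotation": [0, 0, 0]},
    {"travel": [0, 0, 0], "rotation": [0, 0, 0]},
    {"travel": [0, 0, 0], "rotation": [0, 0, 0]},
  ],
)

```text
t: 31.45
tcp_pos: [0.5971, -0.241, 0.1102]
orientation: [-0.337, -3.123, -0.0]
wrist_force: [0.6, -0.0, 0.5]
grip_width: -0.002
gripper_force: 0.0
```

move_arm(
  rows=[
    {"travel": [0, 0, 0.1], "rotation": [0, 0, 0]},
    {"travel": [0, 0, 0.06], "rotation": [0, 0, 0]},
    {"travel": [0, 0, 0], "rotation": [0, 0, 0]},
    {"travel": [0, 0, 0], "rotation": [0, 0, 0]},
    {"travel": [0, 0, 0], "rotation": [0, 0, 0]},
  ],
)

```text
t: 31.95
tcp_pos: [0.5971, -0.2409, 0.1056]
orientation: [-0.337, -3.123, -0.0]
wrist_force: [-1.3, 1.4, 2.9]
grip_width: -0.002
gripper_force: 1.6
```

move_arm(
  rows=[
    {"travel": [0, 0, 0.1], "rotation": [0, 0, 0]},
    {"travel": [0, 0, 0], "rotation": [0, 0, 0]},
    {"travel": [0, 0, 0], "rotation": [0, 0, 0]},
    {"travel": [0, 0, 0], "rotation": [0, 0, 0]},
    {"travel": [0, 0, 0], "rotation": [0, 0, 0]},
  ],
)

```text
t: 32.45
tcp_pos: [0.5971, -0.2411, 0.1023]
orientation: [-0.337, -3.123, 0.0]
wrist_force: [0.0, 0.0, -0.4]
grip_width: 0.0
gripper_force: 0.0
```

move_arm(
  rows=[
    {"travel": [0, 0, 0.08], "rotation": [0, 0, 0]},
    {"travel": [0, 0, 0], "rotation": [0, 0, 0]},
    {"travel": [0, 0, 0], "rotation": [0, 0, 0]},
    {"travel": [0, 0, 0], "rotation": [0, 0, 0]},
    {"travel": [0, 0, 0], "rotation": [0, 0, 0]},
  ],
)

```text
t: 32.95
tcp_pos: [0.5971, -0.241, 0.1001]
orientation: [0.337, 3.123, -0.0]
wrist_force: [0.6, -0.8, -0.3]
grip_width: 0.002
gripper_force: 0.0
```

move_arm(
  rows=[
    {"travel": [0, 0, 0.06], "rotation": [0, 0, 0]},
    {"travel": [0, 0, 0], "rotation": [0, 0, 0]},
    {"travel": [0, 0, 0], "rotation": [0, 0, 0]},
    {"travel": [0, 0, 0], "rotation": [0, 0, 0]},
    {"travel": [0, 0, 0], "rotation": [0, 0, 0]},
  ],
)

```text
t: 33.45
tcp_pos: [0.5973, -0.2411, 0.0984]
orientation: [0.337, 3.123, -0.0]
wrist_force: [1.1, -0.5, 2.0]
grip_width: -0.003
gripper_force: 1.0
```

Run:
```python
from h import *
look("side11")
goal(tuple(corner(3))+(.099,),77.75)
```

```text
side11 4052 left(c1) [221 223] right(c3) [315 249] top(c2) [284 203] bot(c4) [240 269]
t 33.5 tcp [ 0.5972 -0.2411  0.0984] F [0.6637 0.3469 1.4679] gw 0.1 gf 1.0
  travel now-frame [ 0.008   0.0325 -0.0199] goal-frame [ 0.008   0.0325 -0.0199] rot [-0.0008  0.0026 -0.0068]
```

move_arm(
  rows=[
    {"travel": [0, 0, 0.05], "rotation": [0, 0, 0]},
    {"travel": [0, 0, 0.03], "rotation": [0, 0, 0]},
    {"travel": [0, 0, 0], "rotation": [0, 0, 0]},
    {"travel": [0, 0, 0], "rotation": [0, 0, 0]},
    {"travel": [0, 0, 0], "rotation": [0, 0, 0]},
  ],
)

```text
t: 34.0
tcp_pos: [0.5976, -0.2412, 0.0982]
orientation: [0.337, 3.122, 0.001]
wrist_force: [-5.0, 3.2, 19.7]
grip_width: -0.001
gripper_force: 9.3
```

move_arm(
  rows=[
    {"travel": [0, 0, -0.5], "rotation": [0, 0, 0]},
    {"travel": [0.3, 0, -0.5], "rotation": [0, 0, 0]},
    {"travel": [0.95, 0, 0], "rotation": [0, 0, 0]},
    {"travel": [0.95, 0, 0], "rotation": [0, 0, 0]},
    {"travel": [0.95, 0, 0], "rotation": [0, 0, 0]},
  ],
)

```text
t: 34.5
tcp_pos: [0.5036, -0.2206, 0.126]
orientation: [-0.337, -3.123, -0.0]
wrist_force: [-0.4, 0.5, 0.4]
grip_width: -0.001
gripper_force: 0.0
```

move_arm(
  rows=[
    {"travel": [0.95, 0, 0], "rotation": [0, 0, 0]},
    {"travel": [0.95, 0, 0], "rotation": [0, 0, 0]},
    {"travel": [0.15, 0, 0.2], "rotation": [0, 0, 0]},
    {"travel": [0, 0, 0.2], "rotation": [0, 0, 0]},
    {"travel": [0, 0, 0.1], "rotation": [0, 0, 0]},
  ],
)

```text
t: 35.0
tcp_pos: [0.4456, -0.2077, 0.1105]
orientation: [0.336, 3.123, -0.0]
wrist_force: [0.4, -0.1, 1.1]
grip_width: 0.001
gripper_force: 0.0
```

Run:
```python
from h import *
look("side12")
goal(tuple(corner(4))+(.099,),77.75)
```

```text
side12 2990 left(c1) [222 221] right(c3) [315 249] top(c2) [285 203] bot(c4) [240 269]
t 35.05 tcp [ 0.4454 -0.2077  0.1101] F [0.2276 0.2243 0.7192] gw 0.1 gf 0.0
  travel now-frame [0.0266 0.0181 0.3712] goal-frame [0.0268 0.018  0.3712] rot [-0.0026 -0.0026 -0.0022]
```

move_arm(
  rows=[
    {"travel": [0, 0, 0.12], "rotation": [0, 0, 0]},
    {"travel": [0, 0, 0.12], "rotation": [0, 0, 0]},
    {"travel": [0, 0, 0.06], "rotation": [0, 0, 0]},
    {"travel": [0, 0, 0], "rotation": [0, 0, 0]},
    {"travel": [0, 0, 0], "rotation": [0, 0, 0]},
  ],
)

```text
t: 35.55
tcp_pos: [0.4447, -0.2079, 0.1019]
orientation: [-0.337, -3.123, 0.0]
wrist_force: [0.1, -0.5, 0.1]
grip_width: 0.006
gripper_force: 0.0
```

move_arm(
  rows=[
    {"travel": [0, 0, 0.06], "rotation": [0, 0, 0]},
    {"travel": [0, 0, 0.04], "rotation": [0, 0, 0]},
    {"travel": [0, 0, 0], "rotation": [0, 0, 0]},
    {"travel": [0, 0, 0], "rotation": [0, 0, 0]},
    {"travel": [0, 0, 0], "rotation": [0, 0, 0]},
  ],
)

```text
t: 36.05
tcp_pos: [0.4447, -0.2078, 0.0989]
orientation: [0.337, 3.123, 0.0]
wrist_force: [-0.7, -0.1, 0.7]
grip_width: -0.002
gripper_force: 0.0
```

move_arm(
  rows=[
    {"travel": [0, 0, 0.05], "rotation": [0, 0, 0]},
    {"travel": [0, 0, 0.04], "rotation": [0, 0, 0]},
    {"travel": [0, 0, 0], "rotation": [0, 0, 0]},
    {"travel": [0, 0, 0], "rotation": [0, 0, 0]},
    {"travel": [0, 0, 0], "rotation": [0, 0, 0]},
  ],
)

```text
t: 36.55
tcp_pos: [0.445, -0.208, 0.0981]
orientation: [0.337, 3.122, 0.002]
wrist_force: [-7.9, 3.4, 25.5]
grip_width: 0.002
gripper_force: 13.2
```

Run:
```python
from h import *
look("side13")
goal(tuple(corner(1))+(.125,),77.75)
```

```text
side13 2859 left(c1) [222 221] right(c3) [316 246] top(c2) [285 203] bot(c4) [244 270]
t 36.6 tcp [ 0.4451 -0.2079  0.0981] F [-6.9047  4.3499 26.8557] gw 0.0 gf 13.2
  travel now-frame [ 0.0196  3.8956 -0.8894] goal-frame [ 0.0158  3.8943 -0.8952] rot [ 0.01    0.0088 -0.0086]
```

move_arm(
  rows=[
    {"travel": [0, 0, -0.5], "rotation": [0, 0, 0]},
    {"travel": [0, 0, -1], "rotation": [0, 0, 0]},
    {"travel": [0, 0, -1], "rotation": [0, 0, 0]},
    {"travel": [0, 0.6, -1], "rotation": [0, 0, 0]},
    {"travel": [0, 1, 0], "rotation": [0, 0, 0]},
  ],
)

```text
t: 37.1
tcp_pos: [0.4567, -0.163, 0.2049]
orientation: [0.342, 3.116, -0.001]
wrist_force: [0.3, 1.2, -0.7]
grip_width: 0.004
gripper_force: 0.0
```

move_arm(
  rows=[
    {"travel": [0, 1, 0], "rotation": [0, 0, 0]},
    {"travel": [0, 1, 0], "rotation": [0, 0, 0]},
    {"travel": [0, 1, 0], "rotation": [0, 0, 0]},
    {"travel": [0, 1, 0], "rotation": [0, 0, 0]},
    {"travel": [0, 1, 0], "rotation": [0, 0, 0]},
  ],
)

```text
t: 37.6
tcp_pos: [0.487, -0.0131, 0.2013]
orientation: [0.337, 3.123, 0.001]
wrist_force: [-0.1, -0.4, 0.2]
grip_width: -0.005
gripper_force: 0.0
```

move_arm(
  rows=[
    {"travel": [0, 1, 0], "rotation": [0, 0, 0]},
    {"travel": [0, 1, 0], "rotation": [0, 0, 0]},
    {"travel": [0, 1, 0], "rotation": [0, 0, 0]},
    {"travel": [0, 1, 0], "rotation": [0, 0, 0]},
    {"travel": [0, 0.5, 0], "rotation": [0, 0, 0]},
  ],
)

```text
t: 38.1
tcp_pos: [0.5157, 0.1204, 0.201]
orientation: [-0.332, -3.124, -0.001]
wrist_force: [-0.8, 0.4, 0.8]
grip_width: 0.0
gripper_force: 0.0
```

Run:
```python
from h import *
from bench import env
c=look("side14");print(env.get_obs()["t"],env.get_obs()["tcp_pos"])
t=env.read_camera("top");np.savez("top14.npz",**t)
for n,q in(("top",t),("side",c)):
    for z in(.128,): print(n,z,edges(q,CT,np.radians(77.75),["+x","-x","+y","-y"],z=z,half=(.075,.095)))
f=lambda c,x,y,w,h,s:cv2.resize(c["pixels"][y:y+h,x:x+w,::-1],None,fx=s,fy=s,interpolation=cv2.INTER_CUBIC)
A=f(c,210,180,120,120,4);cv2.imwrite("pics/p8.png",np.hstack([A,cv2.resize(f(t,240,130,100,150,3.2),(320,480))]))
```

```text
side14 4245 left(c1) [222 222] right(c3) [315 248] top(c2) [286 203] bot(c4) [240 269]
38.15 [0.5159 0.1219 0.2008]
top 0.128 {'+x': (np.float64(0.65), np.float64(-0.002), np.int64(38)), '-x': (np.float64(-0.07), np.float64(-0.0013), np.int64(41)), '+y': (np.float64(12.75), np.float64(0.0007), np.int64(39)), '-y': (np.float64(-1.02), np.float64(-0.0025), np.int64(41))}
side 0.128 {'+x': (np.float64(2.36), np.float64(0.0416), np.int64(14)), '-x': (np.float64(-3.26), np.float64(0.0078), np.int64(20)), '+y': (np.float64(10.43), np.float64(-0.065), np.int64(28)), '-y': (np.float64(4.08), np.float64(-0.0645), np.int64(25))}
```

View pics/p8.png

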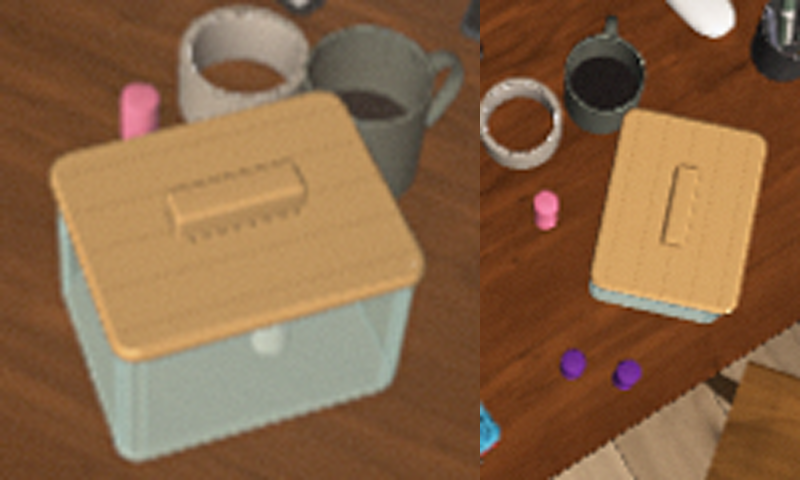

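Final look: lid flat on the tub with no pale gasket showing, stick inside, and mug, tape roll and look-alikes in place. A popped corner of 1–3 mm would not show at this resolution, so I'll feel corners 1, 2 and 3 once more.

Run:
```python
from h import *
goal(tuple(corner(1))+(.11,),77.75)
```

```text
t 38.2 tcp [0.5156 0.1195 0.2008] F [ 0.0488 -0.9848 -0.1894] gw 0.0 gf 0.0
  travel now-frame [ 0.0148 -7.2718  3.0275] goal-frame [-0.0013 -7.272   3.027 ] rot [-0.0005 -0.0025  0.0158]
```

move_arm(
  rows=[
    {"travel": [0, -0.95, 0], "rotation": [0, 0, 0]},
    {"travel": [0, -0.95, 0], "rotation": [0, 0, 0]},
    {"travel": [0, -0.95, 0], "rotation": [0, 0, 0]},
    {"travel": [0, -0.95, 0], "rotation": [0, 0, 0]},
    {"travel": [0, -0.95, 0], "rotation": [0, 0, 0]},
  ],
)

```text
t: 38.7
tcp_pos: [0.4842, -0.0247, 0.2013]
orientation: [-0.34, -3.123, 0.0]
wrist_force: [0.5, 0.1, -0.1]
grip_width: -0.001
gripper_force: 0.0
```

move_arm(
  rows=[
    {"travel": [0, -0.95, 0.2], "rotation": [0, 0, 0]},
    {"travel": [0, -0.95, 0.8], "rotation": [0, 0, 0]},
    {"travel": [0, -0.62, 0.8], "rotation": [0, 0, 0]},
    {"travel": [0, 0, 0.8], "rotation": [0, 0, 0]},
    {"travel": [0, 0, 0.4], "rotation": [0, 0, 0]},
  ],
)

```text
t: 39.2
tcp_pos: [0.4672, -0.0975, 0.1098]
orientation: [-0.342, -3.121, 0.001]
wrist_force: [0.7, 0.8, 0.2]
grip_width: 0.003
gripper_force: 0.0
```

move_arm(
  rows=[
    {"travel": [0, 0, 0.12], "rotation": [0, 0, 0]},
    {"travel": [0, 0, 0.12], "rotation": [0, 0, 0]},
    {"travel": [0, 0, 0.06], "rotation": [0, 0, 0]},
    {"travel": [0, 0, 0], "rotation": [0, 0, 0]},
    {"travel": [0, 0, 0], "rotation": [0, 0, 0]},
  ],
)

```text
t: 39.7
tcp_pos: [0.4696, -0.0953, 0.1027]
orientation: [0.336, 3.123, 0.0]
wrist_force: [0.3, -1.0, 0.2]
grip_width: -0.003
gripper_force: 0.0
```

move_arm(
  rows=[
    {"travel": [0, 0, 0.06], "rotation": [0, 0, 0]},
    {"travel": [0, 0, 0.03], "rotation": [0, 0, 0]},
    {"travel": [0, 0, 0], "rotation": [0, 0, 0]},
    {"travel": [0, 0, 0], "rotation": [0, 0, 0]},
    {"travel": [0, 0, 0], "rotation": [0, 0, 0]},
  ],
)

```text
t: 40.2
tcp_pos: [0.4692, -0.0955, 0.0995]
orientation: [0.337, 3.123, 0.0]
wrist_force: [0.0, -0.1, 0.3]
grip_width: 0.003
gripper_force: 0.0
```

move_arm(
  rows=[
    {"travel": [0, 0, 0.05], "rotation": [0, 0, 0]},
    {"travel": [0, 0, 0], "rotation": [0, 0, 0]},
    {"travel": [0, 0, 0], "rotation": [0, 0, 0]},
    {"travel": [0, 0, 0], "rotation": [0, 0, 0]},
    {"travel": [0, 0, 0], "rotation": [0, 0, 0]},
  ],
)

```text
t: 40.7
tcp_pos: [0.4694, -0.0955, 0.0983]
orientation: [0.337, 3.123, 0.0]
wrist_force: [-1.3, 0.2, 4.9]
grip_width: 0.003
gripper_force: 2.6
```

Corner 1 is home. Now corner 2.

move_arm(
  rows=[
    {"travel": [0, 0, -0.5], "rotation": [0, 0, 0]},
    {"travel": [-0.95, 0, 0], "rotation": [0, 0, 0]},
    {"travel": [-0.95, 0, 0], "rotation": [0, 0, 0]},
    {"travel": [-0.95, 0, 0], "rotation": [0, 0, 0]},
    {"travel": [-0.95, 0, 0], "rotation": [0, 0, 0]},
  ],
)

```text
t: 41.2
tcp_pos: [0.5816, -0.1199, 0.1128]
orientation: [-0.336, -3.123, -0.0]
wrist_force: [-0.5, 0.5, -0.0]
grip_width: 0.008
gripper_force: 0.0
```

move_arm(
  rows=[
    {"travel": [-0.95, 0, 0], "rotation": [0, 0, 0]},
    {"travel": [-0.45, 0, 0.1], "rotation": [0, 0, 0]},
    {"travel": [0, 0, 0.15], "rotation": [0, 0, 0]},
    {"travel": [0, 0, 0.15], "rotation": [0, 0, 0]},
    {"travel": [0, 0, 0.05], "rotation": [0, 0, 0]},
  ],
)

```text
t: 41.7
tcp_pos: [0.6201, -0.1285, 0.0986]
orientation: [-0.337, -3.122, -0.0]
wrist_force: [0.5, -0.6, 0.2]
grip_width: -0.001
gripper_force: 0.0
```

move_arm(
  rows=[
    {"travel": [0, 0, 0.05], "rotation": [0, 0, 0]},
    {"travel": [0, 0, 0], "rotation": [0, 0, 0]},
    {"travel": [0, 0, 0], "rotation": [0, 0, 0]},
    {"travel": [0, 0, 0], "rotation": [0, 0, 0]},
    {"travel": [0, 0, 0], "rotation": [0, 0, 0]},
  ],
)

```text
t: 42.2
tcp_pos: [0.6212, -0.1286, 0.0984]
orientation: [-0.337, -3.123, -0.001]
wrist_force: [-4.6, 1.1, 5.5]
grip_width: 0.007
gripper_force: 3.0
```

Corner 2 is home too (same height). Corner 3:

move_arm(
  rows=[
    {"travel": [0, 0, -0.5], "rotation": [0, 0, 0]},
    {"travel": [0, -0.95, 0], "rotation": [0, 0, 0]},
    {"travel": [0, -0.95, 0], "rotation": [0, 0, 0]},
    {"travel": [0, -0.95, 0], "rotation": [0, 0, 0]},
    {"travel": [0, -0.9, 0], "rotation": [0, 0, 0]},
  ],
)

```text
t: 42.7
tcp_pos: [0.5979, -0.24, 0.1141]
orientation: [0.336, 3.122, -0.001]
wrist_force: [-0.4, -0.2, -0.4]
grip_width: -0.001
gripper_force: 0.0
```

move_arm(
  rows=[
    {"travel": [0, 0, 0.15], "rotation": [0, 0, 0]},
    {"travel": [0, 0, 0.15], "rotation": [0, 0, 0]},
    {"travel": [0, 0, 0.12], "rotation": [0, 0, 0]},
    {"travel": [0, 0, 0], "rotation": [0, 0, 0]},
    {"travel": [0, 0, 0], "rotation": [0, 0, 0]},
  ],
)

```text
t: 43.2
tcp_pos: [0.598, -0.2375, 0.1003]
orientation: [-0.334, -3.124, -0.001]
wrist_force: [0.0, 0.3, 0.5]
grip_width: 0.0
gripper_force: 0.0
```

move_arm(
  rows=[
    {"travel": [0, 0, 0.08], "rotation": [0, 0, 0]},
    {"travel": [0, 0, 0.05], "rotation": [0, 0, 0]},
    {"travel": [0, 0, 0], "rotation": [0, 0, 0]},
    {"travel": [0, 0, 0], "rotation": [0, 0, 0]},
    {"travel": [0, 0, 0], "rotation": [0, 0, 0]},
  ],
)

```text
t: 43.7
tcp_pos: [0.5984, -0.2382, 0.0983]
orientation: [0.336, 3.122, 0.001]
wrist_force: [-4.4, 3.4, 13.5]
grip_width: 0.002
gripper_force: 6.4
```

All corners sit at the same height (about 0.0985 contact). Retreating upward, then handing in.

move_arm(
  rows=[
    {"travel": [0, 0, -0.6], "rotation": [0, 0, 0]},
    {"travel": [0, 0, -1], "rotation": [0, 0, 0]},
    {"travel": [0, 0, -1], "rotation": [0, 0, 0]},
    {"travel": [0, 0, -1], "rotation": [0, 0, 0]},
    {"travel": [0, 0, -0.5], "rotation": [0, 0, 0]},
  ],
)

```text
t: 44.2
tcp_pos: [0.5986, -0.2391, 0.2223]
orientation: [0.336, 3.12, -0.001]
wrist_force: [0.3, 0.5, -0.4]
grip_width: 0.004
gripper_force: 0.0
```

move_arm(
  rows=[
    {"travel": [0, 0.3, 0], "rotation": [0, 0, 0]},
    {"travel": [0, 0, 0], "rotation": [0, 0, 0]},
    {"travel": [0, 0, 0], "rotation": [0, 0, 0]},
    {"travel": [0, 0, 0], "rotation": [0, 0, 0]},
    {"travel": [0, 0, 0], "rotation": [0, 0, 0]},
  ],
)

```text
t: 44.7
tcp_pos: [0.5991, -0.2299, 0.2184]
orientation: [-0.337, -3.122, 0.0]
wrist_force: [0.6, 0.6, 0.8]
grip_width: -0.001
gripper_force: 0.0
```

Run:
```python
from h import *
from bench import env
look("side15");print(env.job_done())
```

```text
side15 4256 left(c1) [222 222] right(c3) [315 249] top(c2) [286 203] bot(c4) [240 269]
the job is handed in; nothing more can be done
None
```

I handed the job in at about 45 s: the glue stick stands in the tub and the lid, pressed corner by corner at up to 29 N, is home by touch and looks flush, with the bystanders I could see unmoved; no verdict came back.

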